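# Refit the tool hanger on the curved bench rail

### The job

Put the tool hanger back on the curved bench rail: thread its bore over the rod's free end, slide it round the bend until it sits fully home against the collar and leave it hanging there. Then swing the keeper arm fully shut across the rod's free end so that the hanger cannot slip off. Leave the bottle, the ring mandrel and the hammer where they are.

Things in the scene. Friction and masses are not known exactly. Their poses are not given: they have to be found in the camera images.
- rail: Fixed steel rail: a round rod 12 mm thick bent in a level plane, its axis 110 mm above the bench, held only at its home end by a post (22 mm thick, 120 mm tall, 35 mm beyond the collar's face). A shorter post carries the keeper; a flat bar 6 mm high joins their round feet (70 mm across, 10 mm high). Origin on the bench within the bend, z up; all rail mm below are in this frame.
- rod_tip (a point): Free end of the rod on its axis, at x -90, y -140, z 110 mm in the rail's frame (its rounding reaches 6 mm further). From here the rod runs straight along the rail's +y for 70 mm to the bend. Rail's axes.
- bend_centre (a point): Centre of the bend, at rod height: x 70, y -70, z 110 mm in the rail's frame. The rod bends about it at radius 160 mm through 75 degrees, from x -90, y -70 (heading +y) to x 28.6, y 84.5 (heading 15 degrees left of +x); then it runs straight for 50 mm to the face of the collar. Rail's axes.
- rod_home (a point): Point on the rod's axis 23 mm short of the face of the fixed collar (32 mm across, 12 mm thick), 27 mm past the bend: the middle of the hanger's bore is here when it is home. At x 54.7, y 91.5, z 110 mm in the rail's frame; the rod here heads 15 degrees left of the rail's +x. Rail's axes.
- keeper (a joint): Keeper: a flat steel arm 16 wide, 12 mm thick, at rod height, on a vertical pivot at x -20, y -165 mm in the rail's frame; an upright pin stands on it 100 mm from the pivot. 0 = shut, at its stop: it points to the rail's -x, just in front of the rod's free end. Opens anticlockwise seen from above, to 2.3 rad; starts at 1.6 to 2.1. Light friction (about 1 N at the pin); it stays put.
- keeper_pin (a point): Top of the keeper's upright pin, a round pin 14 mm thick that stands 46 mm above the arm (pin top 162 mm above the bench).
- hanger: Loose tool hanger on the bench, 125 tall, about 0.35 kg: wooden block (46 long, 44 wide, 40 mm high) with small side hooks (82 mm over all), above it a steel tube head along x (46 long, 38 outside, bore 22 mm right through), on top an upright finger plate to grip (44 long in x, 12 thick in y, 79 to 125 mm up). Same either way round. Origin: centre of the underside; x along the bore.
- hanger_bore (a point): Middle of the hanger's bore, 60 mm above its underside. The point has the hanger's axes. Left free on the rod the hanger hangs upright from the top of its bore, this point 5 mm below the rod's axis.
- bottle: Bystander: amber bottle 64 mm across, 140 mm tall, standing. Origin at the centre of its underside.
- mandrel: Bystander: upright steel ring mandrel, a slim cone 150 mm tall on a round foot 90 mm across. Origin at the centre of its underside.
- hammer: Bystander: small hammer 220 mm long with a wooden handle, lying on the bench along its own x. Origin under its middle.
Not all that is in view belongs to the job. What is shaped like the hanger but blue is not meant.

How it is judged (in metres and radians):
On the way, in this order (a step that is already met when the one before it is completed fails the run):
1. the hanger is threaded on the straight by the rod's free end (y of hanger_bore in the frame of rail between -0.125 and -0.05 m and x of hanger_bore in the frame of rail between -0.102 and -0.078 m and z of hanger_bore in the frame of rail between 0.098 and 0.122 m), for 0.1 s.
2. the hanger is home against the collar (distance between hanger_bore and rod_home below 0.013 m and horizontal distance between hanger_bore and rod_home below 0.009 m), for 0.2 s.
At the end, for the whole second after the job is handed in: The hanger hangs on the rod at rest and upright (within 0.25 rad), the middle of its bore within 9 mm horizontally (13 mm in all) of the home point, that is, against the collar; and the keeper arm is within 0.12 rad of shut (all of step 2 and angle between hanger's own z axis and vertical below 0.25 rad and linear speed of hanger below 0.03 m/s and value of joint keeper below 0.12 rad); the robot touches nothing.
It fails at once if the bottle was moved more than 30 mm or tipped (distance of bottle from where it was at the start of the episode above 0.03 m or angle between bottle's own z axis and vertical above 0.5 rad).
It fails at once if the ring mandrel was moved more than 30 mm or tipped (distance of mandrel from where it was at the start of the episode above 0.03 m or angle between mandrel's own z axis and vertical above 0.5 rad).
It fails at once if the hammer was moved more than 30 mm (distance of hammer from where it was at the start of the episode above 0.03 m).
It also fails if it takes over 70 s, if anything falls off the work surface, if the arm or the gripper's body presses on something with over 40 N, if the wrist force passes 120 N, or if a joint passes its speed limit or range.

### The arm

A 6-joint arm with a two-finger parallel gripper is mounted at the origin on the work surface. World frame = base frame: x ahead of the robot, y to its left, z up, the work surface at z = 0. Lengths are in mm, angles in rad, forces in N, time in s.
With the tool pointing down it reaches from about 275 to 750 mm from the base axis. Payload 10.2 kg.
Tool frame: the origin (TCP) lies midway between the tips of the shut fingers; the grasp point (between the pads) lies 19 mm behind it; z points along the fingers, y is the direction in which the jaws open and shut (so a half turn about z gives the same grasp; the last joint's range is limited). The gripper opens to 85 mm and grips with 20 to 120 N. Pads are 22 mm wide; open, the fingers measure 114 mm over their backs; the gripper's body (76 mm by 85 mm) begins 54 mm behind the grasp point. The pads swing forward as they close: fully open they stand 13 mm farther back than shut.
Start: joints at [-1.448, 0.313, 1.498, -0, 1.331, -0.223], TCP at [177.936, -493.933, 231.294] pointing down, gripper open.
Joint ranges: [-2.94, 2.94], [-0.97, 2.17], [0.19, 2.56], [-1.23, 4.37], [0.02, 3.11], [-2.88, 2.88]. Speed limits (rad/s): [2.39, 2.39, 3.01, 3.14, 3.14, 3.14].

### API

Orientations are given as a unit quaternion [w, x, y, z].
In Python, from rig import ctrl, capture, calibration, order gives the robot as it stands.
- The arm moves only by the tool jog_arm, never from a script. Its argument "rows" is a list that holds one entry, the list of rows, each a list of 6 numbers: the shift along the tool's x, y, z as a fraction of full scale, then the turn, a rotation vector about the tool's x, y, z as a fraction of full scale. In form: [[[x, y, z, ax, ay, az], ...]]. A call has 1 to 8 rows; each row is the pose to reach, as a shift and turn from the pose commanded when the call began, along the tool's axes at that moment; what a row does not reach only later rows make up. Full scale, the value 1, is 0.15 m for a shift and pi/2 rad for a turn. A row lasts 1/12 s, in which the tool goes at most 41.7 mm and 7.16 degrees, less where a joint would pass 70% of its speed; a pose out of reach is approached as far as the arm can. A call with a number of a shift or a turn outside -1 to 1 is refused whole. A call with a gripper value outside its range is refused whole. "jaw" is the gripper command: -1 is fully open, 1 is shut, values between are in proportion, set as the call begins (left out, the last holds). The fingers move at their own pace and stop on an object; "grip_force" is the grip in N (left out, the last holds). Time passes only in rows, so rows that repeat a pose let the fingers close. It gives the time, the measured TCP pose, the force and the opening at its end, in the units of the state.
- ctrl.sense(): the state, without advancing time (a new reading comes with each control period).
- capture(name): name is "scene" or "top" or "wrist"; returns the picture (400x640x3 uint8, red, green, blue); there is no depth.
- calibration(name): a dict with "fov_y" (degrees; the focal length in pixels is half the picture's height over the tangent of half this angle, whatever the lens; pixels are square), "cx", "cy" (the principal point, pixels), "view" (4x4, takes a point from world to camera coordinates); the wrist camera has in their place "mount" (4x4, takes a point from camera to tool coordinates, whose origin is the TCP and whose axes are the flange's). Camera axes: x right, y down, z forward; pixel columns grow to the right and rows downward; lengths in mm; the calibration is good to about 2 mm. A picture is of the moment at which its call begins: read the wrist's pose just before it. calibration takes no time and is no camera call.
- order.finish_job(): hands the job in, once; it reports no verdict.
The state is a dict: "time_s": time; "joints": joint angles; "dq": joint speeds; "tau": joint torques, N m; "eef_pos": TCP position; "ee_rot": TCP orientation; "force": force on the tool from outside, world axes, zero at the start; "wrist_torque": the same for the moment, N m; "grip_width": opening from 0.0 (shut) to 1.0 (fully open).
Only numpy, scipy, OpenCV 4.12 (cv2) and the standard library are available. Lean on these libraries where they do the work, as an engineer would, in place of code of your own. Each camera call takes 0.05 s, during which the arm holds its last target.

## Working session

There is one attempt and no reset: what is moved stays moved. The work goes in short steps, Python scripts to look and compute and a tool call to move; the robot and the scene stay as the last step left them, time stands still between calls to the robot, and variables do not carry over. Pictures are saved under pics/ and viewed, and the job is handed in when it is done.

Besides the shell and the picture viewer there is one more tool, called in YAML: its name, and indented under it one key for each argument. jog_arm: Moves the arm, as the interface text tells. Shift numbers are shares of 0.15 m and turn numbers shares of pi/2 rad, none past 1 either way. Its arguments: {"type":"object","properties":{"rows":{"type":"array","items":{"type":"array","items":{"type":"array","items":{"type":"number"}}}},"jaw":{"type":"number"},"grip_force":{"type":"number"}},"required":["rows"]}

```bash
ls; mkdir -p pics; python3 - <<'E'
from rig import ctrl, capture, calibration, order
import cv2
s=ctrl.sense()
print(s)
for n in ["scene","top","wrist"]:
    print(n,calibration(n))
    im=capture(n); cv2.imwrite(f"pics/{n}0.png",im[:,:,::-1])
E
```

```text
pics
{'time_s': 0.0, 'joints': array([-1.44839150e+00,  3.13454227e-01,  1.49844861e+00,  1.22717488e-05,
        1.33098186e+00, -2.23392312e-01]), 'dq': array([-0.00083024,  0.00037552,  0.00012369,  0.0007888 , -0.00236589,
       -0.00068928]), 'tau': array([ 1.30491761e-03, -4.12268543e+01, -2.59734017e+01,  5.92960689e-06,
        4.27687308e-03,  3.31429817e-05]), 'eef_pos': array([ 177.91026992, -493.66403512,  230.7285711 ]), 'ee_rot': array([-6.44894262e-04,  9.85090286e-01,  1.72036947e-01,  3.85577671e-05]), 'force': array([-1.01722147, -0.45713536, -0.00845833]), 'wrist_torque': array([ 0.03585952,  0.04084458, -0.00465719]), 'grip_width': 0.9977961192481162}
scene {'fov_y': 47.14947490107889, 'cx': 309.64357845092104, 'cy': 199.34614333507648, 'view': array([[-4.22650722e-01,  9.06283312e-01, -4.11401969e-03,
         2.90484847e+02],
       [ 7.74480349e-01,  3.58818613e-01, -5.20988860e-01,
        -3.59910934e+02],
       [-4.70687323e-01, -2.23382545e-01, -8.53553562e-01,
         1.65933982e+03],
       [ 0.00000000e+00,  0.00000000e+00,  0.00000000e+00,
         1
[... 189 characters left out ...]
+01],
       [-9.97084890e-01, -1.28854382e-02, -7.52043014e-02,
         5.57639185e+02],
       [ 7.51332771e-02,  5.91083694e-03, -9.97155982e-01,
         1.50243213e+03],
       [ 0.00000000e+00,  0.00000000e+00,  0.00000000e+00,
         1.00000000e+00]])}
wrist {'fov_y': 62.27313545146428, 'cx': 324.14721128158396, 'cy': 199.44261453593117, 'mount': array([[-2.45665408e-04, -9.53534976e-01, -3.01282243e-01,
         7.59455245e+01],
       [ 9.99999299e-01, -5.83214532e-04,  1.03042986e-03,
        -6.82256025e-02],
       [-1.15826309e-03, -3.01281779e-01,  9.53534451e-01,
        -1.42196352e+02],
       [ 0.00000000e+00,  0.00000000e+00,  0.00000000e+00,
         1.00000000e+00]])}
```

View pics/scene0.png

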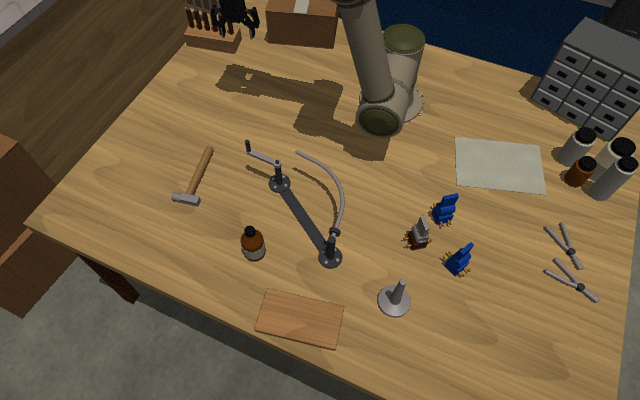

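View pics/top0.png

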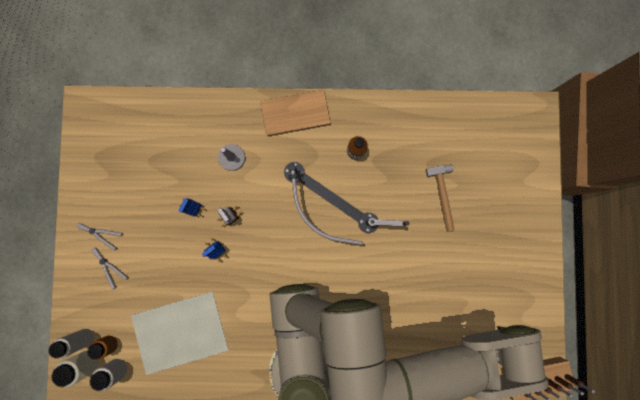

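View pics/wrist0.png

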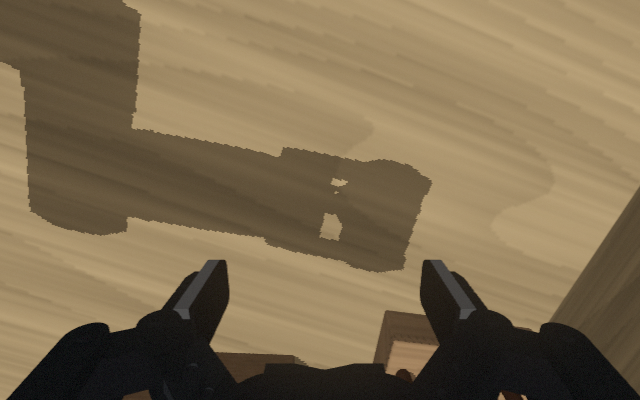

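```bash
cat > h.py <<'E'
import numpy as np, cv2
from scipy.spatial.transform import Rotation as R
from rig import ctrl, capture, calibration, order
def K(c):
    f=200/np.tan(np.radians(c['fov_y'])/2); return np.array([[f,0,c['cx']],[0,f,c['cy']],[0,0,1]])
def view(n,s=None):
    c=calibration(n)
    if n!='wrist': return K(c),c['view']
    s=s or ctrl.sense()
    T=np.eye(4); q=s['ee_rot']; T[:3,:3]=R.from_quat([q[1],q[2],q[3],q[0]]).as_matrix(); T[:3,3]=s['eef_pos']
    return K(c),np.linalg.inv(T@c['mount'])
def proj(kv,P):
    k,v=kv; P=np.atleast_2d(P); q=(v[:3,:3]@P.T).T+v[:3,3]; u=(k@q.T).T; return u[:,:2]/u[:,2:]
def ray(kv,uv):
    k,v=kv; d=v[:3,:3].T@np.linalg.inv(k)@np.array([uv[0],uv[1],1.]); o=-v[:3,:3].T@v[:3,3]; return o,d/np.linalg.norm(d)
def onz(kv,uv,z):
    o,d=ray(kv,uv); return o+d*(z-o[2])/d[2]
def tri(rays):
    A=np.zeros((3,3));b=np.zeros(3)
    for o,d in rays:
        M=np.eye(3)-np.outer(d,d);A+=M;b+=M@o
    p=np.linalg.solve(A,b); return p,[np.linalg.norm(np.cross(p-o,d)) for o,d in rays]
def zoom(im,u0,v0,u1,v1,k,fn):
    cv2.imwrite(fn,cv2.resize(im[v0:v1,u0:u1],None,fx=k,fy=k,interpolation=cv2.INTER_CUBIC))
E
python3 - <<'E'
from h import *
t=cv2.imread('pics/top0.png');s=cv2.imread('pics/scene0.png')
zoom(t,170,140,270,270,4,'pics/t_h.png')
zoom(t,270,140,470,260,4,'pics/t_r.png')
zoom(s,170,130,370,280,4,'pics/s_r.png')
zoom(s,380,180,490,330,4,'pics/s_h.png')
E
```

```text
(no output)
```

View pics/t_h.png

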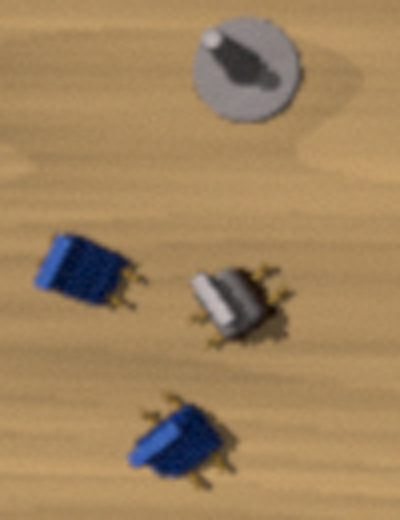

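View pics/t_r.png

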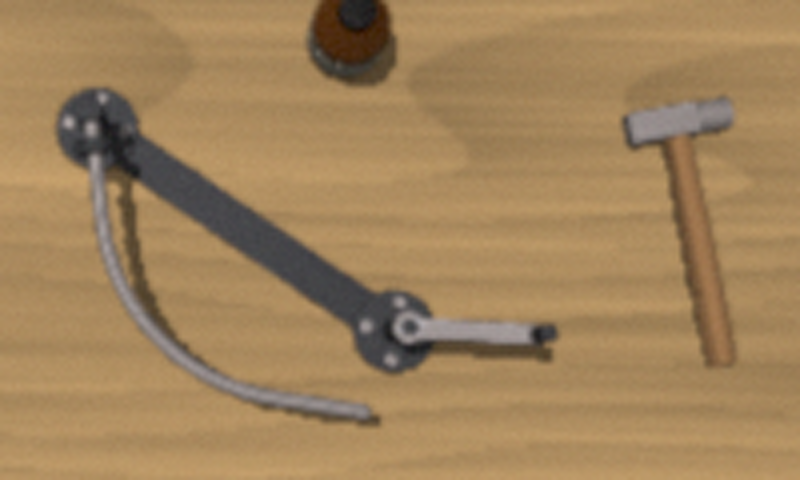

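View pics/s_r.png

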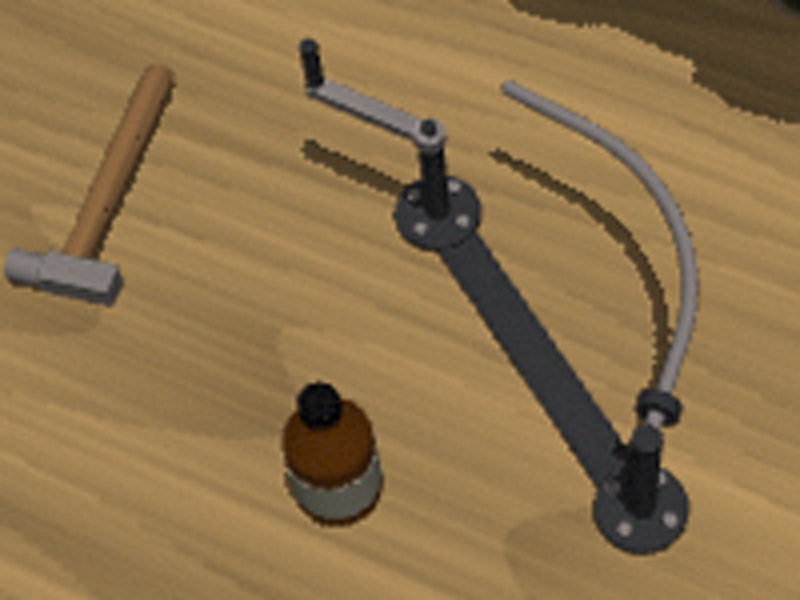

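View pics/s_h.png

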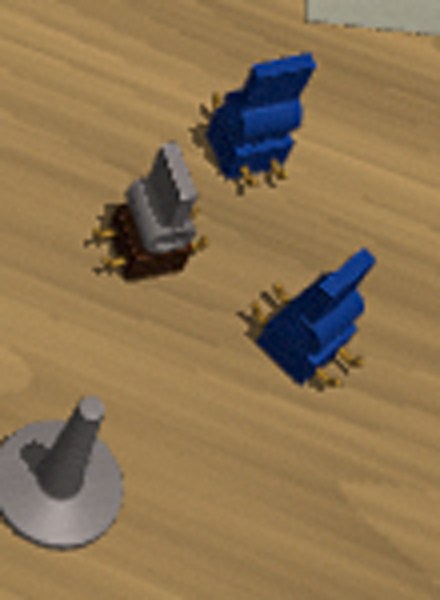

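```bash
cat > rail0.py <<'E'
from h import *
T=view('top');S=view('scene')
tz=lambda u,v:(270+u/4-.375,140+v/4-.375)
sz=lambda u,v:(170+u/4-.375,130+v/4-.375)
L=[]
def add(n,kv,uv,p):
    w=onz(kv,uv,p[2]); L.append((n,w[:2],np.array(p[:2])))
add('tipT',T,tz(375,413),(-90,-146,110)); add('tipS',S,sz(504,87),(-90,-146,110))
add('pivT',T,tz(408,326),(-20,-165,116)); add('pivS',S,sz(430,131),(-20,-165,118))
add('kfootT',T,tz(393,332),(-20,-165,10)); add('kfootS',S,sz(438,212),(-20,-165,10))
add('hfootT',T,tz(97,127),(110.7,106.5,10)); add('hfootS',S,sz(641,508),(110.7,106.5,10))
add('postS',S,sz(649,432),(110.7,106.5,120))
W=np.array([l[1] for l in L]);M=np.array([l[2] for l in L])
wc,mc=W.mean(0),M.mean(0)
H=(M-mc).T@(W-wc);a=np.arctan2(H[0,1]-H[1,0],H[0,0]+H[1,1])
Rm=np.array([[np.cos(a),-np.sin(a)],[np.sin(a),np.cos(a)]]);t=wc-Rm@mc
print('yaw',a,'t',t)
for l in L: print(l[0],l[1].round(1),(l[1]-Rm@l[2]-t).round(1))
def rail(p): p=np.array(p,float); return np.r_[Rm@p[:2]+t,p[2]]
if __name__=='__main__':
    print('pin', onz(T,tz(545,332),162),onz(S,sz(308,46),162), 'piv',rail((-20,-165,0)))
    rod=[(-90,y,110) for y in np.linspace(-140,-70,15)]+[(70-160*np.cos(b),-70+160*np.sin(b),110) for b in np.radians(np.linspace(0,75,30))]+[(28.6+d*np.cos(np.radians(15)),84.5+d*np.sin(np.radians(15)),110) for d in np.linspace(0,50,10)]
    rod=np.array([rail(p) for p in rod])
    for n,kv,b in(('top',T,(270,140,470,260)),('scene',S,(170,130,370,280))):
        im=cv2.imread(f'pics/{n}0.png')
        z=cv2.resize(im[b[1]:b[3],b[0]:b[2]],None,fx=4,fy=4,interpolation=cv2.INTER_CUBIC)
        for u in proj(kv,rod): cv2.circle(z,tuple(int(round(x)) for x in ((u-b[:2])*4+1.5)),1,(0,0,255),-1)
        cv2.imwrite(f'pics/ov_{n}.png',z)
E
python3 rail0.py
```

```text
yaw -0.1371242405397454 t [534.18591074 -38.19444629]
tipT [ 423.5 -174.4] [-1.5 -3.9]
tipS [ 427.1 -168.1] [2.1 2.4]
pivT [ 491.1 -199. ] [-0.7 -0.1]
pivS [ 492.8 -197.5] [1.  1.4]
kfootT [ 489.5 -198.6] [-2.3  0.3]
kfootS [ 494.1 -197.5] [2.2 1.4]
hfootT [658.3  50.7] [-0.1 -1.5]
hfootS [661.3  52.6] [2.9 0.4]
postS [654.9  51.7] [-3.5 -0.5]
pin [ 486.41245679 -296.35839282  162.        ] [ 488.97130391 -297.69038492  162.        ] piv [ 491.81898531 -198.91172486    0.        ]
```

View pics/ov_top.png

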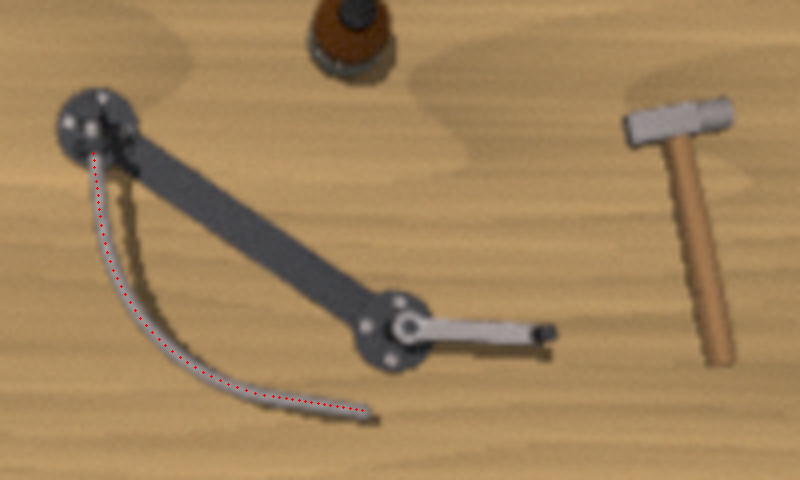

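View pics/ov_scene.png

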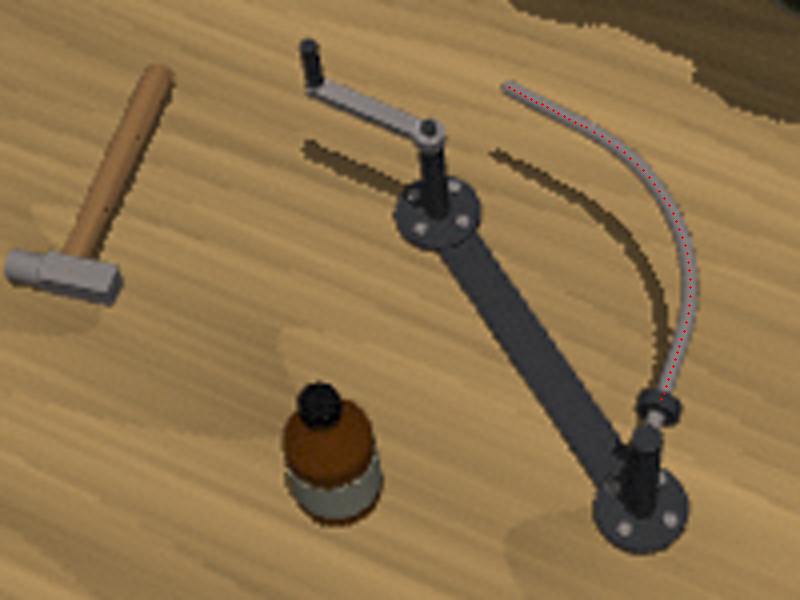

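```bash
python3 - <<'E'
from h import *
T=view('top');S=view('scene')
t=lambda u,v:(170+u/4-.375,140+v/4-.375)
s=lambda u,v:(380+u/4-.375,180+v/4-.375)
for p in [(192,278),(206,270),(238,312),(222,323),(214,297)]: print('T',onz(T,t(*p),125).round(1))
for p in [(163,152),(172,142),(195,196),(189,203)]: print('S',onz(S,s(*p),125).round(1))
print('mandrel',onz(T,t(246,70),5),'bottle',onz(T,(358,148),100),'hammer',onz(T,(446,200),15))
E
```

```text
T [521.6 277.8 125. ]
T [527.9 267.2 125. ]
T [495.8 241.5 125. ]
T [487.2 253.7 125. ]
T [507.2 260.4 125. ]
S [498.4 249.  125. ]
S [488.2 252.2 125. ]
S [522.1 279.3 125. ]
S [528.9 277.2 125. ]
mandrel [704.87020104 264.03897645   5.        ] bottle [ 722.94679481 -156.62259379  100.        ] hammer [ 567.98317478 -457.54541097   15.        ]
```

jog_arm:
  rows:
    - [[0.25, -0.25, -0.2, 0, 0, 0], [0.5, -0.5, -0.4, 0, 0, 0], [0.7, -0.75, -0.5, 0, 0, 0], [0.94, -0.99, -0.5, 0, 0, 0], [0.94, -0.99, -0.5, 0, 0, 0]]

```text
time_s: 0.57
eef_pos: [255.7, -315.7, 304.5]
ee_rot: [0.0, 0.985, 0.172, 0.0]
force: [1.6, 0.3, 0.6]
grip_width: 1.003
```

jog_arm:
  rows:
    - [[0.25, -0.25, 0, 0, 0, 0], [0.5, -0.5, 0, 0, 0, 0], [0.7, -0.75, 0, 0, 0, 0], [0.94, -0.99, 0, 0, 0, 0], [0.94, -0.99, 0, 0, 0, 0]]

```text
time_s: 0.98
eef_pos: [337.9, -127.7, 304.1]
ee_rot: [0.0, 0.985, 0.172, 0.0]
force: [1.5, -0.7, -0.2]
grip_width: 0.999
```

jog_arm:
  rows:
    - [[0.25, -0.25, 0, 0, 0, 0], [0.5, -0.5, 0, 0, 0, 0], [0.7, -0.75, 0, 0, 0, 0], [0.94, -0.99, 0, 0, 0, 0], [0.94, -0.99, 0, 0, 0, 0]]

```text
time_s: 1.4
eef_pos: [420.3, 60.1, 304.0]
ee_rot: [-0.0, 0.985, 0.172, 0.0]
force: [1.0, -1.6, 0.7]
grip_width: 0.998
```

```bash
cat > plan.py <<'E'
import sys
from h import *
def plan(x,y,z,yaw,s=None):
    s=s or ctrl.sense(); q=s['ee_rot']; Rt=R.from_quat([q[1],q[2],q[3],q[0]])
    tgt=R.from_euler('z',yaw)*R.from_euler('x',np.pi)
    d=Rt.inv().apply(np.array([x,y,z])-s['eef_pos'])/150
    r=(Rt.inv()*tgt).as_rotvec()/(np.pi/2)
    xa=Rt.apply([1,0,0]); print('t',s['time_s'],'pos',s['eef_pos'].round(1),'yaw',np.arctan2(xa[1],xa[0]).round(4),'tilt',np.degrees(np.arccos(-Rt.apply([0,0,1])[2])).round(2),'F',s['force'].round(1),'grip',round(s['grip_width'],3))
    print('shift',d.round(3),'turn',r.round(3))
if __name__=='__main__':
    plan(*map(float,sys.argv[1:5]))
E
python3 plan.py 507 260 300 0.64
```

```text
t 1.4 pos [420.3  60.1 304. ] yaw 0.3465 tilt 0.02 F [ 1.  -1.6  0.7] grip 0.998
shift [ 0.996 -1.057  0.027] turn [ 0.    -0.    -0.187]
```

jog_arm:
  rows:
    - [[0.25, -0.25, 0, 0, 0, -0.08], [0.5, -0.5, 0, 0, 0, -0.16], [0.7, -0.75, 0, 0, 0, -0.187], [0.99, -0.99, 0, 0, 0, -0.187], [0.99, -0.99, 0, 0, 0, -0.187], [0.99, -0.99, 0, 0, 0, -0.187], [0.99, -0.99, 0, 0, 0, -0.187]]

```text
time_s: 1.98
eef_pos: [509.6, 249.1, 302.5]
ee_rot: [-0.0, 0.949, 0.316, -0.001]
force: [0.3, -0.8, 0.7]
grip_width: 0.999
```

```bash
python3 - <<'E'
from h import *
s=ctrl.sense(); im=capture('wrist')[:,:,::-1].copy(); cv2.imwrite('pics/w1.png',im)
np.save('w1.npy',np.r_[s['eef_pos'],s['ee_rot']])
E
python3 plan.py 507 260 300 0.64
```

```text
t 2.0333 pos [509.3 247.8 303.2] yaw 0.6406 tilt 0.09 F [-0.5 -0.2 -0.3] grip 0.999
shift [ 0.036 -0.074  0.022] turn [-0.     0.001  0.   ]
```

View pics/w1.png

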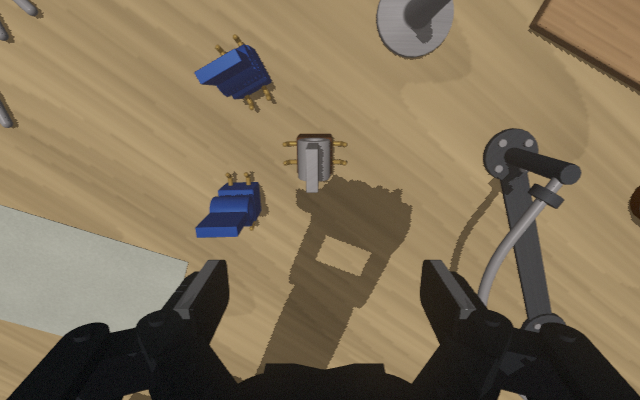

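```bash
python3 - <<'E'
from h import *
im=cv2.imread('pics/w1.png'); zoom(im,270,120,360,205,7,'pics/w1h.png')
E
```

```text
(no output)
```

View pics/w1h.png

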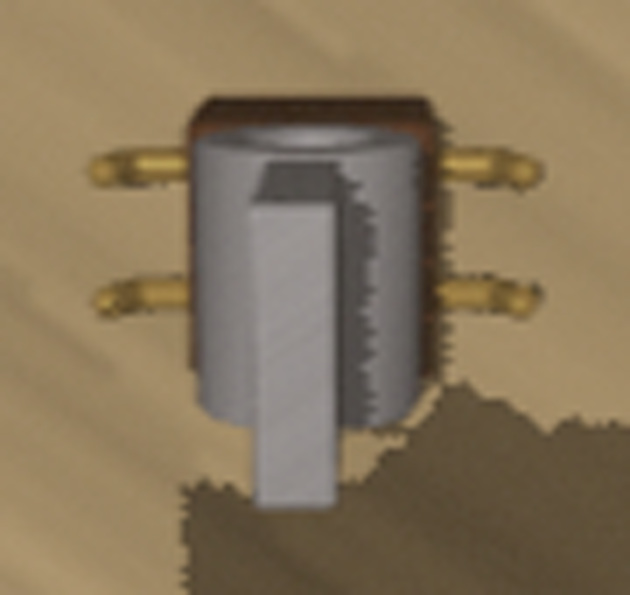

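```bash
python3 - <<'E'
from h import *
a=np.load('w1.npy'); W=view('wrist',{'eef_pos':a[:3],'ee_rot':a[3:]})
z=lambda u,v:(270+(u-3)/7,120+(v-3)/7)
P=[onz(W,z(*p),125) for p in [(248,203),(335,203),(337,508),(254,510)]]
for p in P: print(p.round(1))
c=np.mean(P,0); d=(P[0]+P[1]-P[2]-P[3]); print('c',c,'yaw',np.arctan2(d[1],d[0]),'len',np.linalg.norm(d)/2,'wid',np.linalg.norm(P[0]-P[1]))
print(proj(view('top'),c),proj(view('scene'),c))
E
```

```text
[519.2 279.6 125. ]
[526.4 270.  125. ]
[491.3 243.7 125. ]
[483.9 253.1 125. ]
c [505.20113368 261.60266821 125.        ] yaw 0.643082167987133 len 44.01049837211149 wid 12.003566553864841
[[222.72163688 214.50120081]] [[424.0184464  221.27086427]]
```

```bash
python3 plan.py 505.2 261.6 180 0.643
```

```text
t 2.0333 pos [509.3 247.8 303.2] yaw 0.6406 tilt 0.09 F [-0.5 -0.2 -0.3] grip 0.999
shift [ 0.034 -0.09   0.822] turn [-0.     0.001 -0.002]
```

jog_arm:
  rows:
    - [[0.034, -0.09, 0.2, 0, 0, 0], [0.034, -0.09, 0.45, 0, 0, 0], [0.034, -0.09, 0.7, 0, 0, 0], [0.034, -0.09, 0.82, 0, 0, 0], [0.034, -0.09, 0.82, 0, 0, 0], [0.034, -0.09, 0.82, 0, 0, 0]]

```text
time_s: 2.53
eef_pos: [505.6, 260.5, 181.9]
ee_rot: [0.0, 0.95, 0.314, 0.0]
force: [0.3, 0.4, 0.7]
grip_width: 1.002
```

```bash
python3 plan.py 505.2 261.6 87 0.643
```

```text
t 2.5333 pos [505.6 260.5 181.9] yaw 0.6382 tilt 0.01 F [0.3 0.4 0.7] grip 1.002
shift [ 0.002 -0.007  0.633] turn [ 0.    -0.    -0.003]
```

jog_arm:
  rows:
    - [[0.002, -0.007, 0.2, 0, 0, -0.003], [0.002, -0.007, 0.4, 0, 0, -0.003], [0.002, -0.007, 0.55, 0, 0, -0.003], [0.002, -0.007, 0.63, 0, 0, -0.003], [0.002, -0.007, 0.63, 0, 0, -0.003], [0.002, -0.007, 0.63, 0, 0, -0.003]]

```text
time_s: 3.03
eef_pos: [506.2, 262.4, 88.6]
ee_rot: [0.0, 0.949, 0.316, 0.001]
force: [0.5, 0.3, 0.2]
grip_width: 0.999
```

```bash
python3 plan.py 505.2 261.6 87 0.643;python3 - <<'E'
from h import *
im=capture('wrist')[:,:,::-1].copy(); cv2.imwrite('pics/w2.png',im)
E
```

```text
t 3.0333 pos [506.2 262.4  88.6] yaw 0.6437 tilt 0.16 F [0.5 0.3 0.2] grip 0.999
shift [-0.009 -0.     0.01 ] turn [ 0.001 -0.002  0.   ]
```

View pics/w2.png

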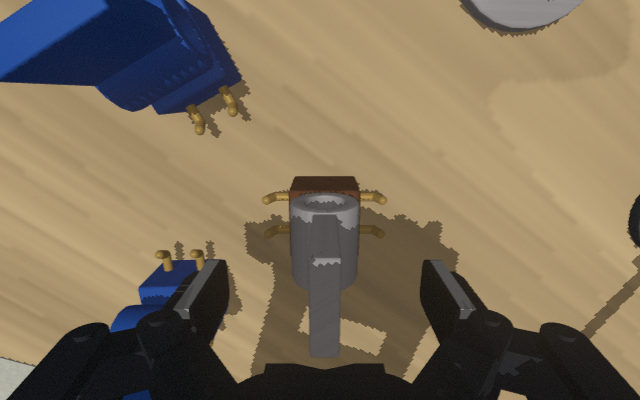

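jog_arm:
  rows:
    - [[0, 0, 0.01, 0, 0, 0], [0, 0, 0.01, 0, 0, 0], [0, 0, 0.01, 0, 0, 0], [0, 0, 0.01, 0, 0, 0], [0, 0, 0.01, 0, 0, 0], [0, 0, 0.01, 0, 0, 0], [0, 0, 0.01, 0, 0, 0], [0, 0, 0.01, 0, 0, 0]]
  jaw: 1
  grip_force: 70

```text
time_s: 3.75
eef_pos: [505.3, 262.5, 85.2]
ee_rot: [0.0, 0.949, 0.317, 0.0]
force: [1.1, -0.7, 2.2]
grip_width: 0.134
```

jog_arm:
  rows:
    - [[0, 0, 0, 0, 0, 0], [0, 0, 0, 0, 0, 0], [0, 0, 0, 0, 0, 0], [0, 0, 0, 0, 0, 0]]

```text
time_s: 4.08
eef_pos: [505.3, 262.5, 85.2]
ee_rot: [0.0, 0.949, 0.317, 0.0]
force: [0.9, -0.7, 3.8]
grip_width: 0.129
```

```bash
python3 plan.py 505.2 261.6 87 0.643
```

```text
t 4.0833 pos [505.3 262.5  85.2] yaw 0.6443 tilt 0.03 F [ 0.9 -0.7  3.8] grip 0.129
shift [-0.004  0.004 -0.012] turn [ 0.    -0.     0.001]
```

jog_arm:
  rows:
    - [[0, 0, -0.15, 0, 0, 0], [0, 0, -0.35, 0, 0, 0], [0, 0, -0.55, 0, 0, 0], [0, 0, -0.75, 0, 0, 0], [0, 0, -0.95, 0, 0, 0], [0, 0, -1, 0, 0, 0], [0, 0, -1, 0, 0, 0]]

```text
time_s: 4.67
eef_pos: [505.5, 262.8, 235.9]
ee_rot: [-0.0, 0.949, 0.317, 0.001]
force: [0.4, -0.3, -4.5]
grip_width: 0.134
```

```bash
python3 plan.py 417 -229 240 1.434; python3 - <<'E'
from h import *
im=capture('wrist')[:,:,::-1].copy(); cv2.imwrite('pics/w3.png',im)
E
```

```text
t 4.6667 pos [505.5 262.8 235.9] yaw 0.6444 tilt 0.14 F [ 0.4 -0.3 -4.5] grip 0.134
shift [-2.441  2.267 -0.032] turn [ 0.001 -0.001 -0.503]
```

View pics/w3.png

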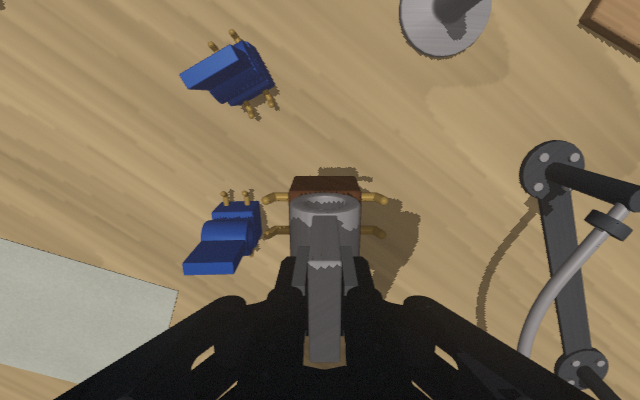

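jog_arm:
  rows:
    - [[-0.1, 0.1, 0, 0, 0, 0], [-0.25, 0.25, 0, 0, 0, 0], [-0.4, 0.4, 0, 0, 0, 0], [-0.55, 0.55, 0, 0, 0, 0], [-0.7, 0.7, 0, 0, 0, 0], [-0.85, 0.8, 0, 0, 0, 0]]

```text
time_s: 5.22
eef_pos: [474.1, 88.1, 232.1]
ee_rot: [-0.001, 0.949, 0.316, -0.002]
force: [0.8, -0.6, -4.7]
grip_width: 0.134
```

jog_arm:
  rows:
    - [[-0.15, 0.15, 0, 0, 0, 0], [-0.3, 0.3, 0, 0, 0, 0], [-0.45, 0.45, 0, 0, 0, 0], [-0.6, 0.55, 0, 0, 0, 0], [-0.75, 0.7, 0, 0, 0, 0], [-0.85, 0.8, 0, 0, 0, 0]]

```text
time_s: 5.72
eef_pos: [443.8, -84.2, 232.4]
ee_rot: [-0.001, 0.949, 0.316, -0.002]
force: [0.5, 0.0, -3.6]
grip_width: 0.13
```

```bash
python3 plan.py 417 -229 240 1.434
```

```text
t 5.7167 pos [443.8 -84.2 232.4] yaw 0.6432 tilt 0.27 F [ 0.5  0.  -3.6] grip 0.13
shift [-0.722  0.665 -0.052] turn [-0.003  0.001 -0.503]
```

jog_arm:
  rows:
    - [[-0.15, 0.15, -0.03, 0, 0, -0.07], [-0.3, 0.3, -0.03, 0, 0, -0.14], [-0.45, 0.45, -0.03, 0, 0, -0.21], [-0.6, 0.55, -0.03, 0, 0, -0.28], [-0.72, 0.65, -0.03, 0, 0, -0.35], [-0.72, 0.65, -0.03, 0, 0, -0.42], [-0.72, 0.65, -0.03, 0, 0, -0.5], [-0.72, 0.65, -0.03, 0, 0, -0.5]]

```text
time_s: 6.38
eef_pos: [416.7, -225.0, 236.8]
ee_rot: [-0.003, 0.754, 0.657, -0.0]
force: [0.3, -0.5, -4.8]
grip_width: 0.133
```

jog_arm:
  rows:
    - [[0, 0, 0, 0, 0, 0], [0, 0, 0, 0, 0, 0]]

```text
time_s: 6.55
eef_pos: [417.3, -224.8, 238.3]
ee_rot: [-0.001, 0.756, 0.654, -0.0]
force: [-0.2, 0.7, -4.3]
grip_width: 0.137
```

```bash
cat > railp.py <<'E'
import sys,io,contextlib
with contextlib.redirect_stdout(io.StringIO()):
    from rail0 import rail,a,Rm,t
from plan import *
# args: rail x, rail y, rail heading (rad), bore z
def go(rx,ry,hd,bz=110):
    p=rail((rx,ry,0)); plan(p[0],p[1],bz+25.2,hd+a)
    q=ctrl.sense()['eef_pos']; print('now in rail', (Rm.T@(q[:2]-t)).round(1),'bore z',round(q[2]-25.2,1),'target',p.round(1))
if __name__=='__main__': go(*map(float,sys.argv[1:]))
E
python3 railp.py -90 -205 1.5708 110
```

```text
t 6.55 pos [ 417.3 -224.8  238.3] yaw 1.4265 tilt 0.13 F [-0.2  0.7 -4.3] grip 0.137
shift [-0.028  0.003  0.687] turn [-0.001 -0.001 -0.005]
now in rail [ -90.2 -200.9] bore z 213.1 target [ 417. -229.    0.]
```

jog_arm:
  rows:
    - [[-0.028, 0.003, 0.12, 0, 0, -0.005], [-0.028, 0.003, 0.3, 0, 0, -0.005], [-0.028, 0.003, 0.5, 0, 0, -0.005], [-0.028, 0.003, 0.65, 0, 0, -0.005], [-0.028, 0.003, 0.687, 0, 0, -0.005], [-0.028, 0.003, 0.687, 0, 0, -0.005], [-0.028, 0.003, 0.687, 0, 0, -0.005]]

```text
time_s: 7.13
eef_pos: [417.9, -229.8, 137.4]
ee_rot: [0.001, 0.753, 0.658, 0.0]
force: [-0.3, -1.2, -3.4]
grip_width: 0.133
```

```bash
python3 railp.py -90 -205 1.5708 110; python3 - <<'E'
from h import *
for n,b in(('wrist',None),('top',(320,190,440,270)),('scene',(220,100,340,190))):
    im=capture(n)[:,:,::-1].copy(); cv2.imwrite(f'pics/{n}4.png',im)
    if b: zoom(im,*b,6,f'pics/{n}4z.png')
E
```

```text
t 7.1333 pos [ 417.9 -229.8  137.4] yaw 1.4367 tilt 0.07 F [-0.3 -1.2 -3.4] grip 0.133
shift [ 0.005 -0.007  0.015] turn [0.001 0.    0.002]
now in rail [ -89.  -205.7] bore z 112.2 target [ 417. -229.    0.]
```

View pics/wrist4.png

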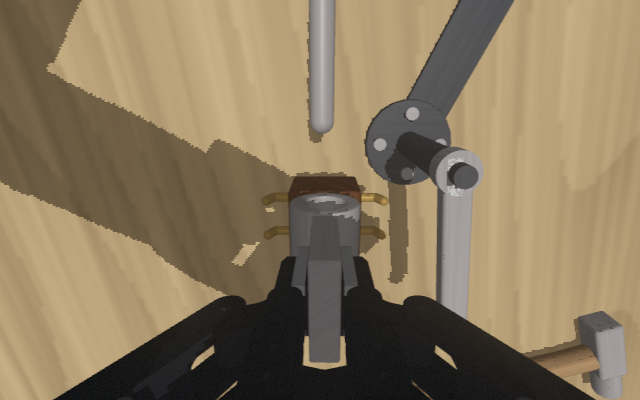

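View pics/scene4z.png

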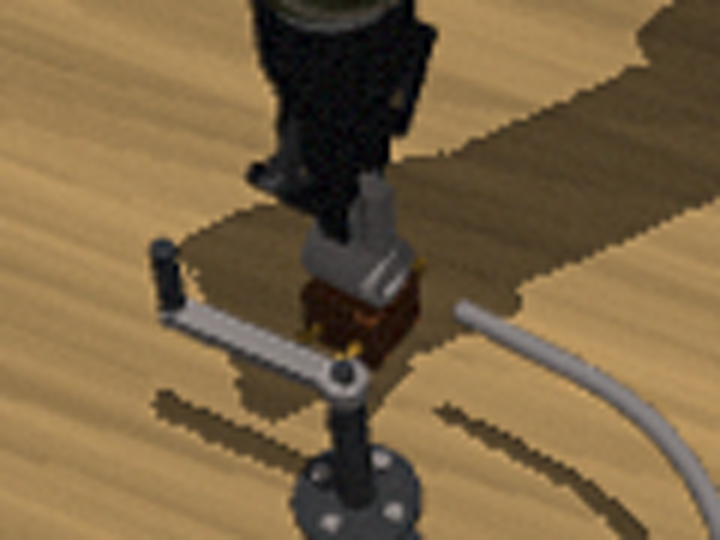

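View pics/top4z.png

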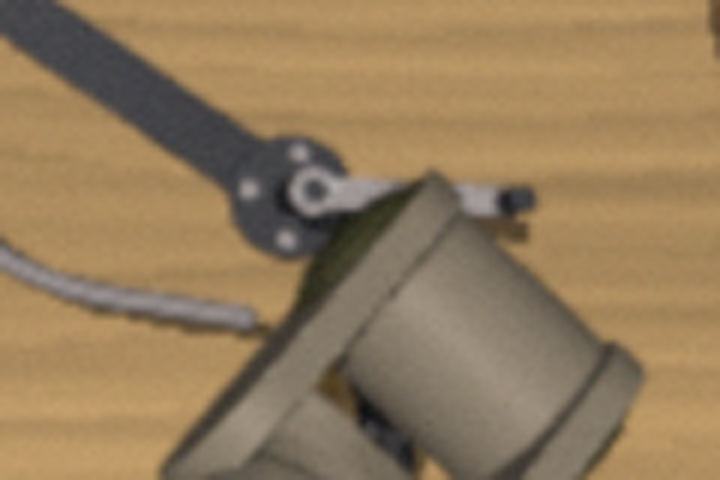

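```bash
python3 - <<'E'
from railp import *
W=view('wrist')
im=cv2.imread('pics/wrist4.png')
g=im.astype(int)
for v in (30,60,90,110):
    row=im[v,290:350]; sat=row.max(1).astype(int)-row.min(1); m=np.where(sat<22)[0]+290; print(v,m.min(),m.max())
    p=onz(W,((m.min()+m.max())/2,v),110); print((Rm.T@(p[:2]-t)).round(1))
for n,uv,z in (('tip',(321.5,132.5),108),('plate',(324.5,247),0)):
    pass
p=onz(W,(321.5,132.5),109); print('tip',(Rm.T@(p[:2]-t)).round(1))
p=onz(W,(326,197),112); print('bore front',(Rm.T@(p[:2]-t)).round(1))
zoom(im,280,100,370,260,4,'pics/w4z.png')
E
```

```text
30 309 334
[ -91.3 -100.9]
60 310 333
[ -91.3 -113.7]
90 310 333
[ -91.3 -127.2]
110 310 333
[ -91.3 -136.7]
tip [ -91.3 -147.8]
bore front [ -88.9 -181.2]
```

View pics/w4z.png

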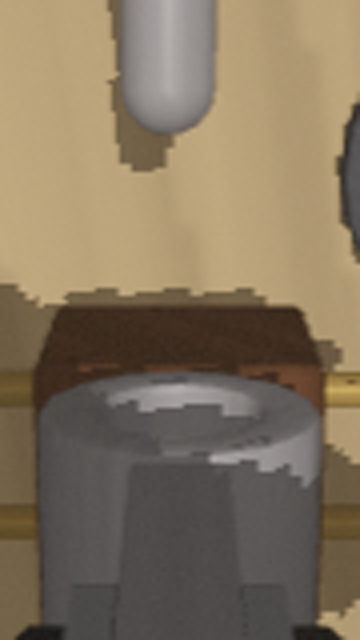

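```bash
sed -i 's/^# args.*/t=t+Rm@np.array([-1.3,-1.0])/; ' railp.py; sed -i 's/    p=rail((rx,ry,0));/    p=np.r_[Rm@np.array([rx,ry])+t,0];/' railp.py; python3 railp.py -90 -205 1.5708 110
```

```text
t 7.2833 pos [ 418.1 -230.   137.8] yaw 1.4372 tilt 0.16 F [-0.5 -0.1 -3.2] grip 0.131
shift [-0.001 -0.017  0.018] turn [0.001 0.001 0.002]
now in rail [ -87.5 -204.9] bore z 112.6 target [ 415.6 -229.8    0. ]
```

jog_arm:
  rows:
    - [[0, -0.017, 0.016, 0, 0, 0.002], [0, -0.017, 0.016, 0, 0, 0.002], [0, -0.017, 0.016, 0, 0, 0.002], [0.05, -0.017, 0.016, 0, 0, 0.002], [0.1, -0.017, 0.016, 0, 0, 0.002], [0.15, -0.017, 0.016, 0, 0, 0.002], [0.15, -0.017, 0.016, 0, 0, 0.002]]

```text
time_s: 7.87
eef_pos: [418.0, -205.2, 134.0]
ee_rot: [-0.0, 0.753, 0.658, 0.0]
force: [1.1, -0.3, -3.6]
grip_width: 0.134
```

```bash
python3 railp.py -90 -110 1.5708 110; python3 - <<'E'
from railp import *
im=capture('wrist')[:,:,::-1].copy(); cv2.imwrite('pics/w5.png',im); zoom(im,280,100,370,260,4,'pics/w5z.png')
E
```

```text
t 7.8667 pos [ 418.  -205.2  134. ] yaw 1.4357 tilt 0.04 F [ 1.1 -0.3 -3.6] grip 0.134
shift [ 0.469  0.007 -0.007] turn [-0.    -0.     0.001]
now in rail [ -90.9 -180.4] bore z 108.8 target [ 428.6 -135.7    0. ]
```

View pics/w5z.png

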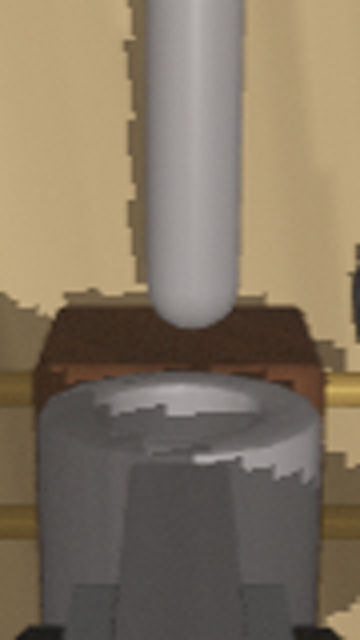

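jog_arm:
  rows:
    - [[0.03, 0.007, -0.007, 0, 0, 0], [0.08, 0.007, -0.007, 0, 0, 0], [0.14, 0.007, -0.007, 0, 0, 0], [0.2, 0.007, -0.007, 0, 0, 0], [0.2, 0.007, -0.007, 0, 0, 0], [0.2, 0.007, -0.007, 0, 0, 0]]

```text
time_s: 8.42
eef_pos: [423.1, -176.8, 135.2]
ee_rot: [0.0, 0.753, 0.658, -0.0]
force: [0.2, -0.0, -4.3]
grip_width: 0.131
```

```bash
python3 railp.py -90 -110 1.5708 110; python3 - <<'E'
from railp import *
im=capture('wrist')[:,:,::-1].copy(); cv2.imwrite('pics/w6.png',im); zoom(im,280,100,370,260,4,'pics/w6z.png')
E
```

```text
t 8.4167 pos [ 423.1 -176.8  135.2] yaw 1.4355 tilt 0.01 F [ 0.2 -0.  -4.3] grip 0.131
shift [ 0.277 -0.001 -0.   ] turn [0.    0.    0.001]
now in rail [ -89.8 -151.5] bore z 110.0 target [ 428.6 -135.7    0. ]
```

View pics/w6z.png

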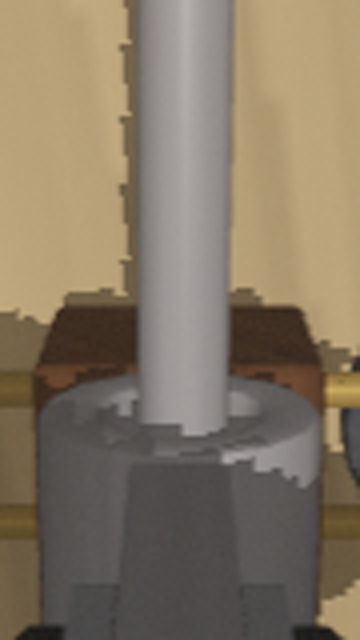

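jog_arm:
  rows:
    - [[0.05, 0, 0, 0, 0, 0], [0.12, 0, 0, 0, 0, 0], [0.2, 0, 0, 0, 0, 0], [0.28, 0, 0, 0, 0, 0], [0.33, 0, 0, 0, 0, 0], [0.33, 0, 0, 0, 0, 0], [0.33, 0, 0, 0, 0, 0], [0.33, 0, 0, 0, 0, 0]]

```text
time_s: 9.13
eef_pos: [429.9, -128.5, 135.2]
ee_rot: [0.0, 0.754, 0.657, -0.0]
force: [0.3, -1.0, -3.8]
grip_width: 0.133
```

```bash
python3 railp.py -90 -90 1.5708 110; python3 - <<'E'
import numpy as np
from railp import Rm,t
# rows for bend path in world
def rodpt(s): # s from tip; 70 straight, 160*75deg arc=209.4, 27 to home
    if s<70: return (-90,-140+s),np.pi/2
    b=(s-70)/160
    if b<np.radians(75): return (70-160*np.cos(b),-70+160*np.sin(b)),np.pi/2-b
    d=s-70-160*np.radians(75); return (28.6+d*np.cos(np.radians(15)),84.5+d*np.sin(np.radians(15))),np.radians(15)
for s in range(40,310,15):
    p,h=rodpt(s); print(s,np.round(p,1),round(h,4))
E
```

```text
t 9.1333 pos [ 429.9 -128.5  135.2] yaw 1.4345 tilt 0.02 F [ 0.3 -1.  -3.8] grip 0.133
shift [ 0.085 -0.002 -0.   ] turn [0.    0.    0.001]
now in rail [ -89.7 -102.7] bore z 110.0 target [ 431.3 -115.9    0. ]
40 [ -90 -100] 1.5708
55 [-90 -85] 1.5708
70 [-90. -70.] 1.5708
85 [-89.3 -55. ] 1.477
100 [-87.2 -40.2] 1.3833
115 [-83.7 -25.6] 1.2895
130 [-78.9 -11.4] 1.1958
145 [-72.7   2.3] 1.102
160 [-65.3  15.3] 1.0083
175 [-56.8  27.6] 0.9145
190 [-47.1  39.1] 0.8208
205 [-36.3  49.5] 0.727
220 [-24.7  59. ] 0.6333
235 [-12.2  67.3] 0.5395
250 [ 1.  74.4] 0.4458
265 [14.8 80.2] 0.352
280 [29.1 84.6] 0.2618
295 [43.6 88.5] 0.2618
```

```bash
cat > bend.py <<'E'
import sys
from railp import *
def rodpt(s):
    if s<70: return (-90,-140+s),np.pi/2
    b=(s-70)/160
    if b<np.radians(75): return (70-160*np.cos(b),-70+160*np.sin(b)),np.pi/2-b
    d=s-70-160*np.radians(75); return (28.6+d*np.cos(np.radians(15)),84.5+d*np.sin(np.radians(15))),np.radians(15)
def near():
    q=Rm.T@(ctrl.sense()['eef_pos'][:2]-t); S=np.arange(0,310,.5); P=np.array([rodpt(x)[0] for x in S]); d=np.linalg.norm(P-q,axis=1); i=d.argmin()
    _,h=rodpt(S[i]); r=q-P[i]; return S[i],(r[0]*-np.sin(h)+r[1]*np.cos(h)),h
def rows(ss,bz=110):
    s=ctrl.sense(); q=s['ee_rot']; Rt=R.from_quat([q[1],q[2],q[3],q[0]])
    xa=Rt.apply([1,0,0]); n=near()
    print('t',round(s['time_s'],2),'s now',n[0],'left off',n[1].round(2),'yaw err',round(np.arctan2(xa[1],xa[0])-a-n[2],4),'bz',(s['eef_pos'][2]-25.2).round(1),'F',s['force'].round(1),'M',s['wrist_torque'].round(2),'grip',round(s['grip_width'],3))
    for x in ss:
        p,h=rodpt(x); p=Rm@np.array(p)+t
        d=Rt.inv().apply(np.r_[p,bz+25.2]-s['eef_pos'])/150
        r=(Rt.inv()*R.from_euler('z',h+a)*R.from_euler('x',np.pi)).as_rotvec()/(np.pi/2)
        print(x,list(d.round(3)),list(r.round(3)))
if __name__=='__main__': rows([float(x) for x in sys.argv[1].split(',')],*map(float,sys.argv[2:]))
E
python3 bend.py 50,60,70,80,90,100,110,110
```

```text
t 9.13 s now 37.5 left off -0.29 yaw err 0.0009 bz 110.0 F [ 0.3 -1.  -3.8] M [-0.01 -0.01 -0.05] grip 0.133
50.0 [np.float64(0.085), np.float64(-0.002), np.float64(-0.0)] [np.float64(0.0), np.float64(0.0), np.float64(0.001)]
60.0 [np.float64(0.151), np.float64(-0.002), np.float64(-0.0)] [np.float64(0.0), np.float64(0.0), np.float64(0.001)]
70.0 [np.float64(0.218), np.float64(-0.002), np.float64(-0.0)] [np.float64(0.0), np.float64(0.0), np.float64(0.001)]
80.0 [np.float64(0.285), np.float64(0.0), np.float64(-0.0)] [np.float64(0.0), np.float64(0.0), np.float64(0.04)]
90.0 [np.float64(0.351), np.float64(0.007), np.float64(-0.0)] [np.float64(0.0), np.float64(0.0), np.float64(0.08)]
100.0 [np.float64(0.417), np.float64(0.017), np.float64(-0.0)] [np.float64(0.0), np.float64(0.0), np.float64(0.12)]
110.0 [np.float64(0.482), np.float64(0.032), np.float64(-0.0)] [np.float64(0.0), np.float64(0.0), np.float64(0.16)]
110.0 [np.float64(0.482), np.float64(0.032), np.float64(-0.0)] [np.float64(0.0), np.float64(0.0), np.float64(0.16)]
```

jog_arm:
  rows:
    - [[0.085, -0.002, 0, 0, 0, 0.001], [0.151, -0.002, 0, 0, 0, 0.001], [0.218, -0.002, 0, 0, 0, 0.001], [0.285, 0, 0, 0, 0, 0.04], [0.351, 0.007, 0, 0, 0, 0.08], [0.417, 0.017, 0, 0, 0, 0.12], [0.482, 0.032, 0, 0, 0, 0.16], [0.482, 0.032, 0, 0, 0, 0.16]]

```text
time_s: 9.8
eef_pos: [444.7, -55.9, 135.1]
ee_rot: [-0.0, 0.83, 0.557, 0.0]
force: [0.7, -0.7, -4.5]
grip_width: 0.132
```

```bash
sed -i 's/list(d.round(3)),list(r.round(3))/d.round(3),r.round(3)/' bend.py; python3 bend.py 120,130,140,150,160,170,180,180
```

```text
t 9.8 s now 111.5 left off 0.31 yaw err 0.0079 bz 109.9 F [ 0.7 -0.7 -4.5] M [ 0.03 -0.01 -0.02] grip 0.132
120.0 [ 0.056  0.004 -0.   ] [ 0.    -0.     0.039]
130.0 [ 0.122  0.01  -0.   ] [ 0.    -0.     0.079]
140.0 [ 0.188  0.02  -0.   ] [ 0.    -0.     0.118]
150.0 [ 0.253  0.035 -0.   ] [ 0.    -0.     0.158]
160.0 [ 0.317  0.053 -0.   ] [-0.    -0.     0.198]
170.0 [ 0.38   0.076 -0.   ] [-0.    -0.     0.238]
180.0 [ 0.441  0.102 -0.   ] [-0.    -0.     0.278]
180.0 [ 0.441  0.102 -0.   ] [-0.    -0.     0.278]
```

jog_arm:
  rows:
    - [[0.056, 0.004, 0, 0, 0, 0.039], [0.122, 0.01, 0, 0, 0, 0.079], [0.188, 0.02, 0, 0, 0, 0.118], [0.253, 0.035, 0, 0, 0, 0.158], [0.317, 0.053, 0, 0, 0, 0.198], [0.38, 0.076, 0, 0, 0, 0.238], [0.441, 0.102, 0, 0, 0, 0.278], [0.441, 0.102, 0, 0, 0, 0.278]]

```text
time_s: 10.47
eef_pos: [484.3, -1.3, 135.1]
ee_rot: [0.0, 0.931, 0.365, 0.0]
force: [-0.3, -0.5, -4.3]
grip_width: 0.131
```

```bash
python3 bend.py 190,200,210,220,230,240,250,250; python3 - <<'E'
from railp import *
im=capture('wrist')[:,:,::-1].copy(); cv2.imwrite('pics/w7.png',im)
E
```

```text
t 10.47 s now 179.5 left off -0.88 yaw err -0.0025 bz 109.9 F [-0.3 -0.5 -4.3] M [-0.03  0.02  0.02] grip 0.131
190.0 [ 0.069 -0.004 -0.001] [ 0.   -0.    0.04]
200.0 [ 0.135  0.003 -0.001] [ 0.   -0.    0.08]
210.0 [ 0.201  0.013 -0.001] [ 0.   -0.    0.12]
220.0 [ 0.266  0.027 -0.001] [ 0.   -0.    0.16]
230.0 [ 0.33   0.046 -0.001] [ 0.    -0.     0.199]
240.0 [ 0.393  0.068 -0.001] [ 0.    -0.     0.239]
250.0 [ 0.454  0.095 -0.001] [ 0.    -0.     0.279]
250.0 [ 0.454  0.095 -0.001] [ 0.    -0.     0.279]
```

View pics/w7.png

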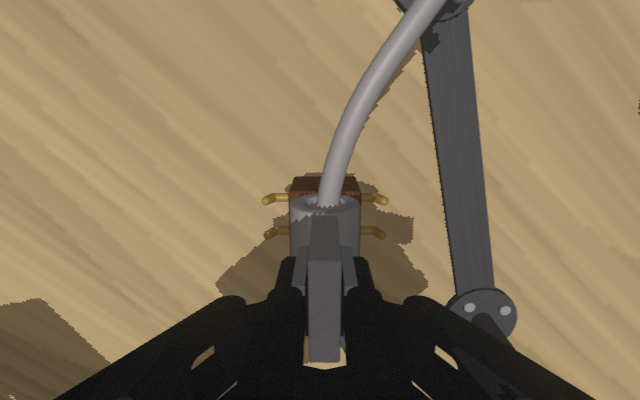

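jog_arm:
  rows:
    - [[0.069, -0.004, 0, 0, 0, 0.04], [0.135, 0.003, 0, 0, 0, 0.08], [0.201, 0.013, 0, 0, 0, 0.12], [0.266, 0.027, 0, 0, 0, 0.16], [0.33, 0.046, 0, 0, 0, 0.199], [0.393, 0.068, 0, 0, 0, 0.239], [0.454, 0.095, 0, 0, 0, 0.279], [0.454, 0.095, 0, 0, 0, 0.279]]

```text
time_s: 11.18
eef_pos: [543.9, 33.6, 135.0]
ee_rot: [0.0, 0.988, 0.154, 0.0]
force: [-0.1, 0.2, -4.5]
grip_width: 0.134
```

```bash
python3 bend.py 260,270,279.4,290,298,298,298,306.4; python3 - <<'E'
from railp import *
im=capture('wrist')[:,:,::-1].copy(); cv2.imwrite('pics/w8.png',im)
E
```

```text
t 11.18 s now 249.5 left off -0.91 yaw err -0.003 bz 109.8 F [-0.1  0.2 -4.5] M [-0.02 -0.03 -0.03] grip 0.134
260.0 [ 0.069 -0.004 -0.002] [ 0.   -0.    0.04]
270.0 [ 0.135  0.002 -0.002] [ 0.   -0.    0.08]
279.4 [ 0.197  0.012 -0.002] [ 0.    -0.     0.117]
290.0 [ 0.266  0.025 -0.002] [ 0.    -0.     0.117]
298.0 [ 0.319  0.035 -0.002] [ 0.    -0.     0.117]
298.0 [ 0.319  0.035 -0.002] [ 0.    -0.     0.117]
298.0 [ 0.319  0.035 -0.002] [ 0.    -0.     0.117]
306.4 [ 0.374  0.045 -0.001] [ 0.    -0.     0.117]
```

View pics/w8.png

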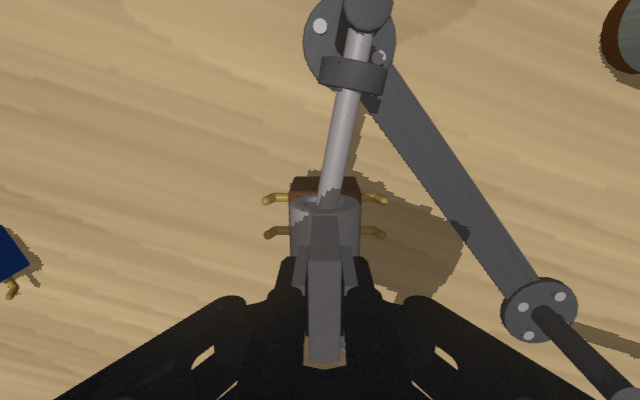

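jog_arm:
  rows:
    - [[0.069, -0.004, 0, 0, 0, 0.04], [0.135, 0.002, 0, 0, 0, 0.08], [0.197, 0.012, 0, 0, 0, 0.117], [0.266, 0.025, 0, 0, 0, 0.117], [0.319, 0.035, 0, 0, 0, 0.117], [0.319, 0.035, 0, 0, 0, 0.117], [0.319, 0.035, 0, 0, 0, 0.117]]

```text
time_s: 11.82
eef_pos: [589.7, 42.9, 134.8]
ee_rot: [-0.0, 0.998, 0.063, -0.001]
force: [0.2, 0.1, -4.6]
grip_width: 0.129
```

```bash
python3 bend.py 302,304,306.4; python3 - <<'E'
from railp import *
im=capture('wrist')[:,:,::-1].copy(); cv2.imwrite('pics/w9.png',im); zoom(im,260,60,400,240,3,'pics/w9z.png')
E
```

```text
t 11.82 s now 296.5 left off -0.02 yaw err 0.0017 bz 109.6 F [ 0.2  0.1 -4.6] M [ 0.01 -0.04 -0.  ] grip 0.129
302.0 [ 0.036 -0.    -0.003] [-0.     0.001  0.001]
304.0 [ 0.049 -0.    -0.003] [-0.     0.001  0.001]
306.4 [ 0.065 -0.    -0.003] [-0.     0.001  0.001]
```

View pics/w9z.png

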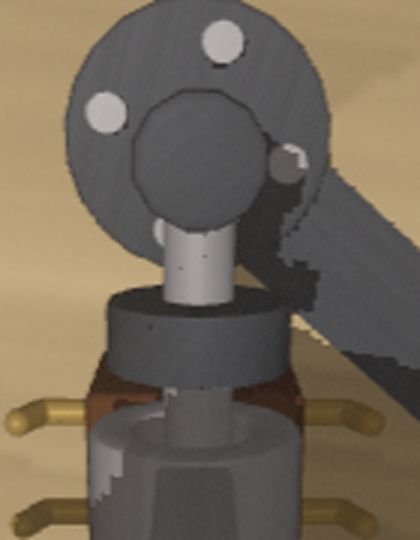

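jog_arm:
  rows:
    - [[0.015, 0, 0, 0, 0, 0], [0.03, 0, 0, 0, 0, 0], [0.045, 0, 0, 0, 0, 0], [0.05, 0, 0, 0, 0, 0], [0.05, 0, 0, 0, 0, 0]]

```text
time_s: 12.28
eef_pos: [598.0, 44.3, 135.1]
ee_rot: [0.0, 0.998, 0.062, -0.0]
force: [0.7, 0.5, -3.2]
grip_width: 0.135
```

jog_arm:
  rows:
    - [[0.006, 0, 0, 0, 0, 0], [0.006, 0, 0, 0, 0, 0], [0.006, 0, 0, 0, 0, 0]]

```text
time_s: 12.53
eef_pos: [598.7, 44.5, 135.1]
ee_rot: [0.0, 0.998, 0.062, -0.0]
force: [0.1, -0.0, -4.5]
grip_width: 0.132
```

```bash
python3 bend.py 304,306.4; python3 - <<'E'
from railp import *
im=capture('wrist')[:,:,::-1].copy(); cv2.imwrite('pics/w10.png',im); zoom(im,260,60,400,240,3,'pics/w10z.png')
E
```

```text
t 12.53 s now 306.0 left off 0.39 yaw err -0.0003 bz 109.9 F [ 0.1 -0.  -4.5] M [-0.02 -0.01  0.04] grip 0.132
304.0 [-0.012  0.003 -0.001] [ 0.  0. -0.]
306.4 [ 0.004  0.003 -0.001] [ 0.  0. -0.]
```

View pics/w10z.png

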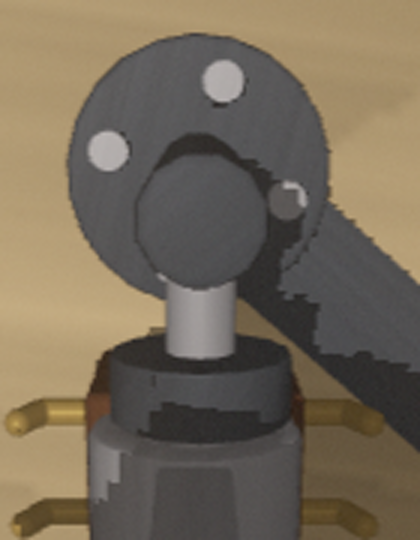

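jog_arm:
  rows:
    - [[0.004, 0, 0, 0, 0, 0], [0.007, 0, 0, 0, 0, 0], [0.007, 0, 0, 0, 0, 0], [0.007, 0, 0, 0, 0, 0]]

```text
time_s: 12.92
eef_pos: [599.8, 44.6, 135.1]
ee_rot: [-0.0, 0.998, 0.062, 0.0]
force: [-0.7, 0.6, -3.5]
grip_width: 0.135
```

jog_arm:
  rows:
    - [[0.004, 0, 0, 0, 0, 0], [0.007, 0, 0, 0, 0, 0], [0.007, 0, 0, 0, 0, 0], [0.007, 0, 0, 0, 0, 0]]

```text
time_s: 13.25
eef_pos: [600.4, 44.7, 135.1]
ee_rot: [0.0, 0.998, 0.062, -0.001]
force: [-5.5, -1.1, -0.4]
grip_width: 0.132
```

jog_arm:
  rows:
    - [[-0.003, 0, 0, 0, 0, 0], [-0.003, 0, 0.01, 0, 0, 0], [-0.003, 0, 0.02, 0, 0, 0], [-0.003, 0, 0.028, 0, 0, 0], [-0.003, 0, 0.028, 0, 0, 0], [-0.003, 0, 0.028, 0, 0, 0]]

```text
time_s: 13.75
eef_pos: [600.3, 44.6, 130.5]
ee_rot: [-0.0, 0.998, 0.062, -0.0]
force: [-1.6, -0.1, -3.3]
grip_width: 0.133
```

jog_arm:
  rows:
    - [[0, 0, 0.003, 0, 0, 0], [0, 0, 0.003, 0, 0, 0], [0, 0, 0.003, 0, 0, 0]]

```text
time_s: 14.0
eef_pos: [600.3, 44.7, 130.4]
ee_rot: [-0.0, 0.998, 0.062, -0.0]
force: [-2.7, 0.7, -4.5]
grip_width: 0.135
```

jog_arm:
  rows:
    - [[0, 0, 0, 0, 0, 0], [0, 0, 0, 0, 0, 0], [0, 0, 0, 0, 0, 0], [0, 0, 0, 0, 0, 0], [0, 0, 0, 0, 0, 0], [0, 0, 0, 0, 0, 0]]
  jaw: 0

```text
time_s: 14.5
eef_pos: [600.5, 44.7, 130.6]
ee_rot: [0.0, 0.998, 0.062, 0.0]
force: [-0.3, 0.4, 0.0]
grip_width: 0.503
```

```bash
python3 bend.py 304; python3 - <<'E'
from railp import *
im=capture('wrist')[:,:,::-1].copy(); cv2.imwrite('pics/w11.png',im)
E
```

```text
t 14.5 s now 307.5 left off 0.36 yaw err -0.0003 bz 105.4 F [-0.3  0.4  0. ] M [ 0.02 -0.03  0.01] grip 0.503
304.0 [-0.024  0.002 -0.03 ] [ 0. -0. -0.]
```

View pics/w11.png

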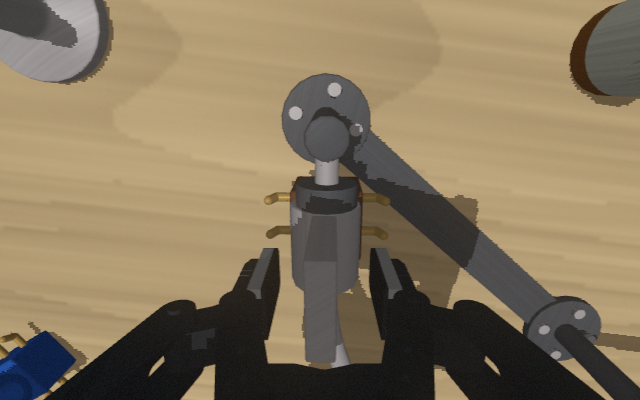

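jog_arm:
  rows:
    - [[0, 0, -0.05, 0, 0, 0], [0, 0, -0.15, 0, 0, 0], [0, 0, -0.3, 0, 0, 0], [0, 0, -0.5, 0, 0, 0], [0, 0, -0.7, 0, 0, 0], [0, 0, -0.9, 0, 0, 0], [0, 0, -0.9, 0, 0, 0]]

```text
time_s: 15.13
eef_pos: [602.0, 44.6, 272.6]
ee_rot: [0.001, 0.998, 0.062, 0.005]
force: [0.7, -0.2, 1.4]
grip_width: 0.501
```

```bash
python3 - <<'E'
from railp import *
s=ctrl.sense(); im=capture('wrist')[:,:,::-1].copy(); cv2.imwrite('pics/w12.png',im); np.save('w12.npy',np.r_[s['eef_pos'],s['ee_rot']])
im=capture('scene')[:,:,::-1].copy(); cv2.imwrite('pics/s12.png',im); zoom(im,220,120,380,280,4,'pics/s12z.png'); print(s['eef_pos'])
E
```

```text
[601.9682176   44.56904318 272.55572192]
```

View pics/w12.png

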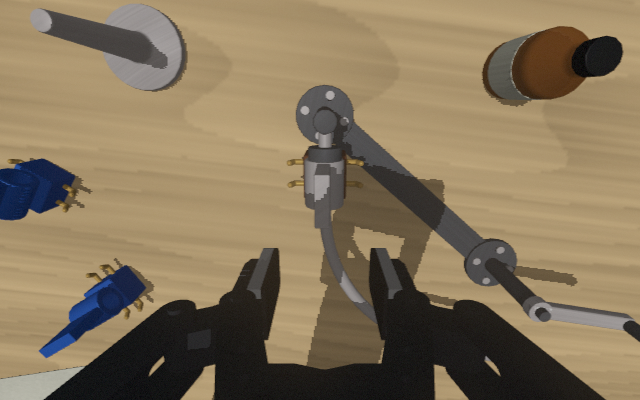

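View pics/s12z.png

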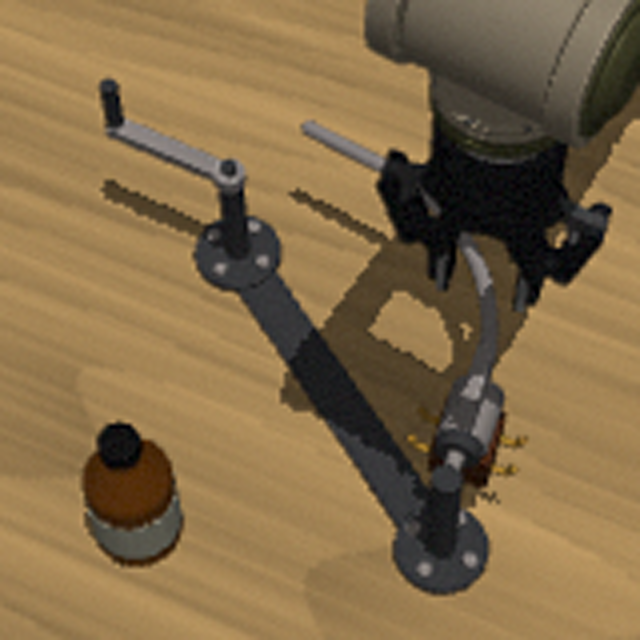

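jog_arm:
  rows:
    - [[-0.08, 0.2, 0, 0, 0, 0], [-0.15, 0.4, 0, 0, 0, 0], [-0.25, 0.6, 0, 0, 0, 0], [-0.35, 0.8, 0, 0, 0, 0], [-0.4, 1, 0, 0, 0, 0], [-0.4, 1, 0, 0, 0, 0]]

```text
time_s: 15.73
eef_pos: [558.1, -116.1, 264.0]
ee_rot: [0.0, 0.998, 0.06, -0.001]
force: [0.5, -0.8, 0.5]
grip_width: 0.5
```

```bash
python3 plan.py 488 -297 272 1.529
```

```text
t 15.7333 pos [ 558.1 -116.1  264. ] yaw 0.1195 tilt 0.15 F [ 0.5 -0.8  0.5] grip 0.5
shift [-0.608  1.142 -0.051] turn [-0.001  0.001 -0.897]
```

jog_arm:
  rows:
    - [[-0.08, 0.2, 0, 0, 0, -0.07], [-0.2, 0.4, 0, 0, 0, -0.14], [-0.35, 0.6, 0, 0, 0, -0.21], [-0.45, 0.8, 0, 0, 0, -0.28], [-0.6, 1, 0, 0, 0, -0.35], [-0.6, 1, 0, 0, 0, -0.42], [-0.6, 1, 0, 0, 0, -0.49], [-0.6, 1, 0, 0, 0, -0.56]]

```text
time_s: 16.4
eef_pos: [488.3, -271.6, 264.2]
ee_rot: [-0.001, 0.876, 0.483, -0.0]
force: [-0.8, 0.4, 0.6]
grip_width: 0.498
```

```bash
python3 plan.py 488 -297 262 1.529
```

```text
t 16.4 pos [ 488.3 -271.6  264.2] yaw 1.0082 tilt 0.14 F [-0.8  0.4  0.6] grip 0.498
shift [-0.144  0.089  0.015] turn [-0.001 -0.001 -0.332]
```

jog_arm:
  rows:
    - [[-0.05, 0.03, 0, 0, 0, -0.07], [-0.1, 0.06, 0, 0, 0, -0.14], [-0.14, 0.09, 0, 0, 0, -0.21], [-0.14, 0.09, 0, 0, 0, -0.28], [-0.14, 0.09, 0, 0, 0, -0.33], [-0.14, 0.09, 0, 0, 0, -0.33], [-0.14, 0.09, 0, 0, 0, -0.33]]
  jaw: 0.3

```text
time_s: 16.98
eef_pos: [488.9, -296.1, 264.6]
ee_rot: [-0.001, 0.725, 0.689, 0.0]
force: [0.3, -0.4, -0.4]
grip_width: 0.348
```

```bash
python3 plan.py 488 -297 262 1.529; python3 - <<'E'
from railp import *
s=ctrl.sense(); im=capture('wrist')[:,:,::-1].copy(); cv2.imwrite('pics/w13.png',im); np.save('w13.npy',np.r_[s['eef_pos'],s['ee_rot']])
E
```

```text
t 16.9833 pos [ 488.9 -296.1  264.6] yaw 1.5201 tilt 0.09 F [ 0.3 -0.4 -0.4] grip 0.348
shift [-0.006 -0.005  0.017] turn [-0.001 -0.001 -0.006]
```

View pics/w13.png

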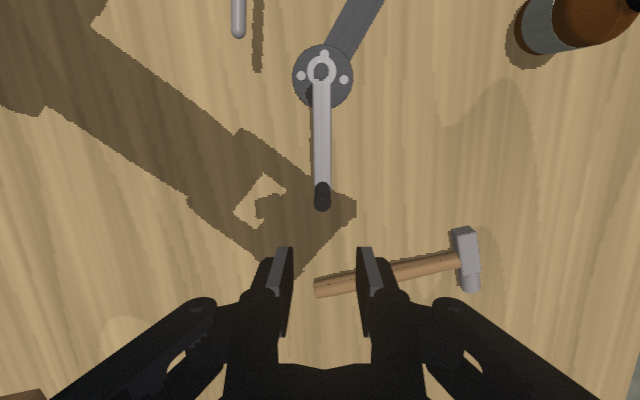

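```bash
python3 - <<'E'
from railp import *
a_=np.load('w13.npy'); W=view('wrist',{'eef_pos':a_[:3],'ee_rot':a_[3:]})
im=cv2.imread('pics/w13.png'); zoom(im,280,40,370,230,4,'pics/w13z.png')
for n,uv,z in (('pin',(322,203.5),162),('piv',(321.5,70),122),('piv',(321.5,70),116)):
    p=onz(W,uv,z); print(n,p.round(1),(Rm.T@(p[:2]-t)).round(1))
E
```

```text
pin [ 485.9 -300.1  162. ] [ -10.8 -265.1]
piv [ 490.5 -200.5  122. ] [ -19.8 -165.7]
piv [ 490.5 -200.1  116. ] [ -19.9 -165.4]
```

View pics/w13z.png

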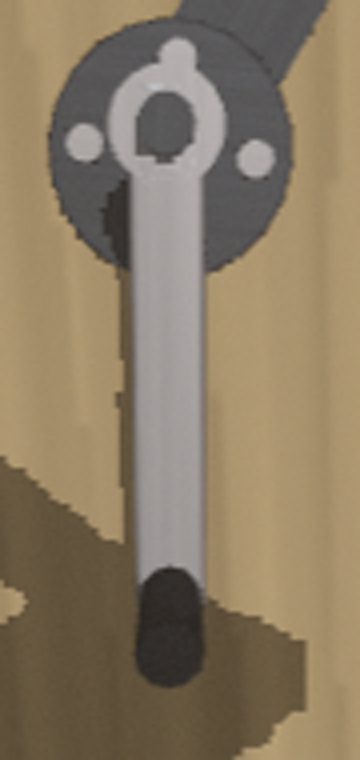

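```bash
python3 plan.py 485.9 -300.1 128 1.525
```

```text
t 17.0333 pos [ 488.9 -296.1  264.8] yaw 1.52 tilt 0.07 F [-0.2  1.4  0.2] grip 0.35
shift [-0.028 -0.017  0.912] turn [-0.001 -0.001 -0.003]
```

jog_arm:
  rows:
    - [[-0.028, -0.017, 0.1, 0, 0, -0.003], [-0.028, -0.017, 0.25, 0, 0, -0.003], [-0.028, -0.017, 0.4, 0, 0, -0.003], [-0.028, -0.017, 0.5, 0, 0, -0.003], [-0.028, -0.017, 0.5, 0, 0, -0.003]]

```text
time_s: 17.45
eef_pos: [485.1, -299.5, 187.1]
ee_rot: [-0.003, 0.723, 0.691, -0.0]
force: [0.2, 0.3, -0.7]
grip_width: 0.35
```

```bash
python3 plan.py 485.9 -300.1 128 1.525; python3 - <<'E'
from railp import *
s=ctrl.sense(); im=capture('wrist')[:,:,::-1].copy(); cv2.imwrite('pics/w14.png',im)
E
```

```text
t 17.45 pos [ 485.1 -299.5  187.1] yaw 1.5251 tilt 0.36 F [ 0.2  0.3 -0.7] grip 0.35
shift [-0.006  0.008  0.394] turn [-0.003 -0.003  0.   ]
```

View pics/w14.png

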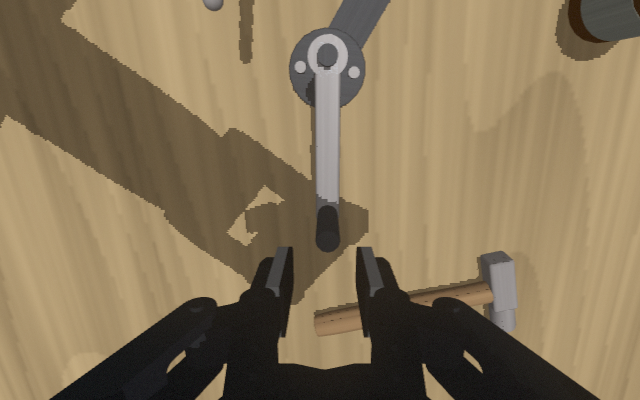

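jog_arm:
  rows:
    - [[-0.006, 0.008, 0.1, 0, 0, 0], [-0.006, 0.008, 0.2, 0, 0, 0], [-0.006, 0.008, 0.3, 0, 0, 0], [-0.006, 0.008, 0.39, 0, 0, 0], [-0.006, 0.008, 0.39, 0, 0, 0], [-0.006, 0.008, 0.39, 0, 0, 0]]

```text
time_s: 18.0
eef_pos: [487.6, -301.8, 133.0]
ee_rot: [0.0, 0.723, 0.691, 0.0]
force: [-0.2, 0.2, -0.0]
grip_width: 0.356
```

jog_arm:
  rows:
    - [[0, 0, 0, 0, 0, 0], [0, 0, 0, 0, 0, 0], [0, 0, 0, 0, 0, 0]]
  jaw: 0.5
  grip_force: 20

```text
time_s: 18.25
eef_pos: [487.6, -301.9, 133.0]
ee_rot: [0.001, 0.722, 0.691, 0.0]
force: [0.2, 0.7, 0.1]
grip_width: 0.25
```

```bash
cat > keep.py <<'E'
import sys
from railp import *
def rows(qs,z=128,r=100):
    s=ctrl.sense(); q=s['ee_rot']; Rt=R.from_quat([q[1],q[2],q[3],q[0]])
    p=Rm.T@(s['eef_pos'][:2]-t)-np.array([-20,-165.2]); xa=Rt.apply([1,0,0])
    print('t',round(s['time_s'],2),'tcp q',round((np.arctan2(p[1],p[0])+np.pi)%(2*np.pi),3),'r',np.linalg.norm(p).round(1),'yaw q',round(np.arctan2(xa[1],xa[0])-a,3),'z',s['eef_pos'][2].round(1),'F',s['force'].round(1),'grip',round(s['grip_width'],3))
    for x in qs:
        p=Rm@(np.array([-20,-165.2])-r*np.array([np.cos(x),np.sin(x)]))+t
        d=Rt.inv().apply(np.r_[p,z]-s['eef_pos'])/150
        w=(Rt.inv()*R.from_euler('z',x+a)*R.from_euler('x',np.pi)).as_rotvec()/(np.pi/2)
        print(x,d.round(3),w.round(3))
if __name__=='__main__': rows([float(x) for x in sys.argv[1].split(',')])
E
python3 keep.py 1.6,1.52,1.44,1.36,1.28,1.2,1.12,1.04
```

```text
t 18.25 tcp q 1.681 r 102.0 yaw q 1.664 z 133.0 F [0.2 0.7 0.1] grip 0.25
1.6 [ 0.015 -0.054  0.033] [0.001 0.001 0.041]
1.52 [ 0.02  -0.107  0.033] [0.001 0.001 0.092]
1.44 [ 0.03  -0.159  0.033] [0.001 0.001 0.143]
1.36 [ 0.044 -0.211  0.033] [0.001 0.001 0.194]
1.28 [ 0.062 -0.261  0.033] [0.001 0.001 0.244]
1.2 [ 0.084 -0.31   0.033] [0.001 0.    0.295]
1.12 [ 0.11  -0.356  0.033] [0.001 0.    0.346]
1.04 [ 0.139 -0.401  0.033] [0.001 0.    0.397]
```

jog_arm:
  rows:
    - [[0.015, -0.054, 0.01, 0, 0, 0.041], [0.02, -0.107, 0.02, 0, 0, 0.092], [0.03, -0.159, 0.02, 0, 0, 0.143], [0.044, -0.211, 0.02, 0, 0, 0.194], [0.062, -0.261, 0.02, 0, 0, 0.244], [0.084, -0.31, 0.02, 0, 0, 0.295], [0.11, -0.356, 0.02, 0, 0, 0.346], [0.139, -0.401, 0.02, 0, 0, 0.397]]

```text
time_s: 18.92
eef_pos: [428.0, -278.3, 129.6]
ee_rot: [0.001, 0.901, 0.435, 0.0]
force: [0.3, 0.3, 0.3]
grip_width: 0.25
```

```bash
python3 keep.py 0.96,0.88,0.8,0.72,0.64,0.56,0.48,0.4
```

```text
t 18.92 tcp q 1.036 r 100.1 yaw q 1.036 z 129.6 F [0.3 0.3 0.3] grip 0.25
0.96 [ 0.003 -0.05   0.01 ] [0.001 0.    0.049]
0.88 [ 0.009 -0.103  0.01 ] [ 0.001 -0.     0.1  ]
0.8 [ 0.019 -0.156  0.01 ] [ 0.001 -0.     0.15 ]
0.72 [ 0.034 -0.207  0.01 ] [ 0.001 -0.     0.201]
0.64 [ 0.053 -0.257  0.01 ] [ 0.001 -0.     0.252]
0.56 [ 0.075 -0.305  0.01 ] [ 0.001 -0.     0.303]
0.48 [ 0.101 -0.352  0.01 ] [ 0.001 -0.     0.354]
0.4 [ 0.131 -0.396  0.01 ] [ 0.001 -0.     0.405]
```

Checking that the pin is actually following.

```bash
python3 - <<'E'
from railp import *
im=capture('wrist')[:,:,::-1].copy(); cv2.imwrite('pics/w15.png',im)
E
```

```text
(no output)
```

View pics/w15.png

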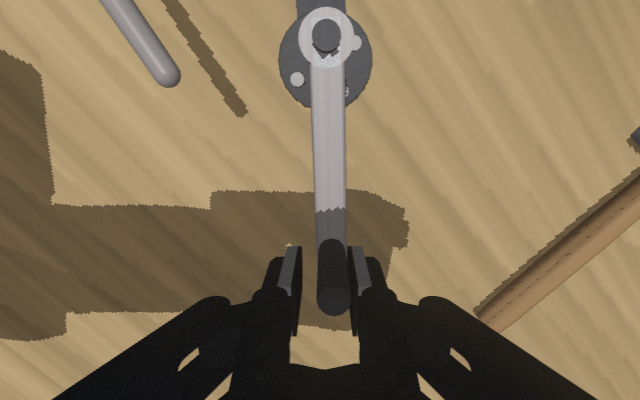

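Pin (332,290) sits between the fingers and follows. Continuing.

jog_arm:
  rows:
    - [[0.003, -0.05, 0, 0, 0, 0.049], [0.009, -0.103, 0, 0, 0, 0.1], [0.019, -0.156, 0, 0, 0, 0.15], [0.034, -0.207, 0, 0, 0, 0.201], [0.053, -0.257, 0, 0, 0, 0.252], [0.075, -0.305, 0, 0, 0, 0.303], [0.101, -0.352, 0, 0, 0, 0.354], [0.131, -0.396, 0, 0, 0, 0.405]]

```text
time_s: 19.63
eef_pos: [393.8, -226.1, 129.5]
ee_rot: [0.001, 0.991, 0.132, 0.0]
force: [-0.4, -0.7, -0.4]
grip_width: 0.25
```

```bash
python3 keep.py 0.34,0.28,0.22,0.16,0.1,0.05,0.05
```

```text
t 19.63 tcp q 0.402 r 100.1 yaw q 0.402 z 129.5 F [-0.4 -0.7 -0.4] grip 0.25
0.34 [ 0.002 -0.041  0.01 ] [ 0.001 -0.     0.039]
0.28 [ 0.005 -0.081  0.01 ] [ 0.001 -0.     0.078]
0.22 [ 0.012 -0.121  0.01 ] [ 0.001 -0.     0.116]
0.16 [ 0.02 -0.16  0.01] [ 0.001 -0.     0.154]
0.1 [ 0.031 -0.198  0.01 ] [ 0.001 -0.001  0.192]
0.05 [ 0.041 -0.23   0.01 ] [ 0.001 -0.001  0.224]
0.05 [ 0.041 -0.23   0.01 ] [ 0.001 -0.001  0.224]
```

jog_arm:
  rows:
    - [[0.002, -0.041, 0, 0, 0, 0.039], [0.005, -0.081, 0, 0, 0, 0.078], [0.012, -0.121, 0, 0, 0, 0.116], [0.02, -0.16, 0, 0, 0, 0.154], [0.031, -0.198, 0, 0, 0, 0.192], [0.041, -0.23, 0, 0, 0, 0.224], [0.041, -0.23, 0, 0, 0, 0.224], [0.041, -0.23, 0, 0, 0, 0.224]]

```text
time_s: 20.3
eef_pos: [390.7, -191.3, 129.3]
ee_rot: [0.0, 0.999, -0.041, 0.0]
force: [0.0, -0.7, 0.4]
grip_width: 0.251
```

```bash
python3 keep.py 0.0,-0.02,-0.04; python3 - <<'E'
from railp import *
im=capture('wrist')[:,:,::-1].copy(); cv2.imwrite('pics/w16.png',im)
E
```

```text
t 20.3 tcp q 0.05 r 100.0 yaw q 0.056 z 129.3 F [ 0.  -0.7  0.4] grip 0.251
0.0 [ 0.001 -0.034  0.009] [ 0.    -0.     0.035]
-0.02 [ 0.002 -0.047  0.009] [ 0.    -0.     0.048]
-0.04 [ 0.003 -0.06   0.009] [ 0.    -0.     0.061]
```

View pics/w16.png

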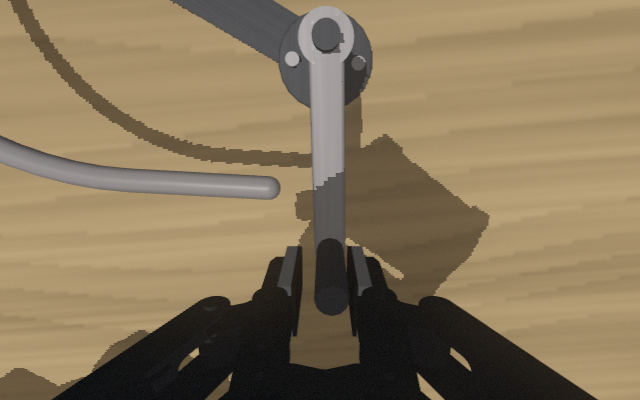

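jog_arm:
  rows:
    - [[0, -0.015, 0, 0, 0, 0.02], [0, -0.03, 0, 0, 0, 0.035], [0, -0.04, 0, 0, 0, 0.035], [0, -0.05, 0, 0, 0, 0.035], [0, -0.05, 0, 0, 0, 0.035], [0, -0.05, 0, 0, 0, 0.035]]

```text
time_s: 20.85
eef_pos: [391.0, -183.6, 128.9]
ee_rot: [-0.0, 0.998, -0.069, -0.0]
force: [-0.6, -0.4, -0.6]
grip_width: 0.252
```

```bash
python3 keep.py -0.04,-0.06
```

```text
t 20.85 tcp q 6.258 r 100.7 yaw q -0.002 z 128.9 F [-0.6 -0.4 -0.6] grip 0.252
-0.04 [ 0.005 -0.01   0.006] [-0.     0.     0.024]
-0.06 [ 0.005 -0.023  0.006] [-0.     0.     0.037]
```

jog_arm:
  rows:
    - [[0, -0.005, 0, 0, 0, 0], [0, -0.01, 0, 0, 0, 0], [0, -0.01, 0, 0, 0, 0]]

```text
time_s: 21.1
eef_pos: [391.2, -182.3, 129.0]
ee_rot: [0.0, 0.998, -0.07, -0.0]
force: [-1.1, -2.3, -0.7]
grip_width: 0.251
```

jog_arm:
  rows:
    - [[0, -0.005, 0, 0, 0, 0], [0, -0.01, 0, 0, 0, 0], [0, -0.01, 0, 0, 0, 0]]

```text
time_s: 21.35
eef_pos: [391.3, -182.0, 129.0]
ee_rot: [0.002, 0.998, -0.07, -0.0]
force: [-4.2, -11.4, -3.5]
grip_width: 0.249
```

jog_arm:
  rows:
    - [[0, 0.015, 0, 0, 0, 0], [0, 0.03, 0, 0, 0, 0], [0, 0.03, 0, 0, 0, 0], [0, 0.03, 0, 0, 0, 0]]
  jaw: 0.3

```text
time_s: 21.68
eef_pos: [390.8, -185.0, 128.9]
ee_rot: [-0.0, 0.998, -0.07, 0.0]
force: [0.9, 0.2, 0.2]
grip_width: 0.35
```

```bash
python3 keep.py 0; python3 - <<'E'
from railp import *
im=capture('wrist')[:,:,::-1].copy(); cv2.imwrite('pics/w17.png',im)
E
```

```text
t 21.68 tcp q 6.271 r 100.6 yaw q -0.003 z 128.9 F [0.9 0.2 0.2] grip 0.35
0.0 [0.004 0.008 0.006] [-0.     0.    -0.002]
```

View pics/w17.png

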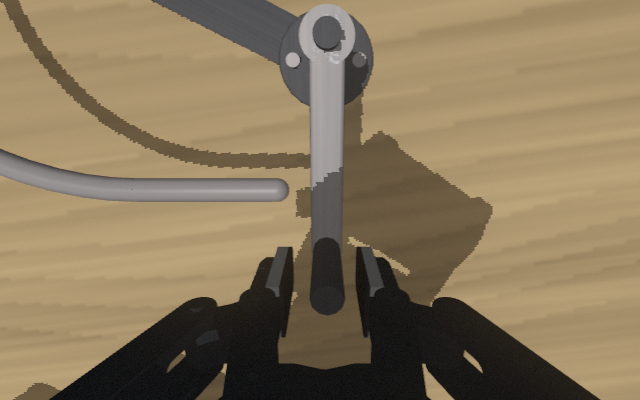

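Shut with the pin clear of both fingers; lifting off.

jog_arm:
  rows:
    - [[0, 0, -0.1, 0, 0, 0], [0, 0, -0.25, 0, 0, 0], [0, 0, -0.45, 0, 0, 0], [0, 0, -0.65, 0, 0, 0], [0, 0, -0.85, 0, 0, 0], [0, 0, -1, 0, 0, 0], [0, 0, -1, 0, 0, 0], [0, 0, -1, 0, 0, 0]]

```text
time_s: 22.4
eef_pos: [391.0, -185.1, 279.4]
ee_rot: [0.0, 0.998, -0.07, 0.001]
force: [0.2, 0.1, -1.0]
grip_width: 0.346
```

jog_arm:
  rows:
    - [[-0.2, 0.2, 0, 0, 0, 0], [-0.35, 0.4, 0, 0, 0, 0], [-0.35, 0.6, 0, 0, 0, 0], [-0.35, 0.8, 0, 0, 0, 0], [-0.35, 1, 0, 0, 0, 0], [-0.35, 1, 0, 0, 0, 0], [-0.35, 1, 0, 0, 0, 0]]

```text
time_s: 22.98
eef_pos: [317.4, -326.6, 277.2]
ee_rot: [-0.002, 0.997, -0.071, -0.001]
force: [0.6, 0.6, -0.1]
grip_width: 0.35
```

```bash
python3 - <<'E'
from h import *
print(ctrl.sense()['eef_pos'],ctrl.sense()['force'],ctrl.sense()['time_s'])
for n,b in(('top',(270,130,470,260)),('scene',(170,130,370,280))):
    im=capture(n)[:,:,::-1].copy(); cv2.imwrite(f'pics/{n}18.png',im); zoom(im,*b,4,f'pics/{n}18z.png')
E
```

```text
[ 317.39541113 -326.64102024  277.17266998] [ 0.63788447  0.62779733 -0.07747388] 22.9833
```

View pics/top18z.png

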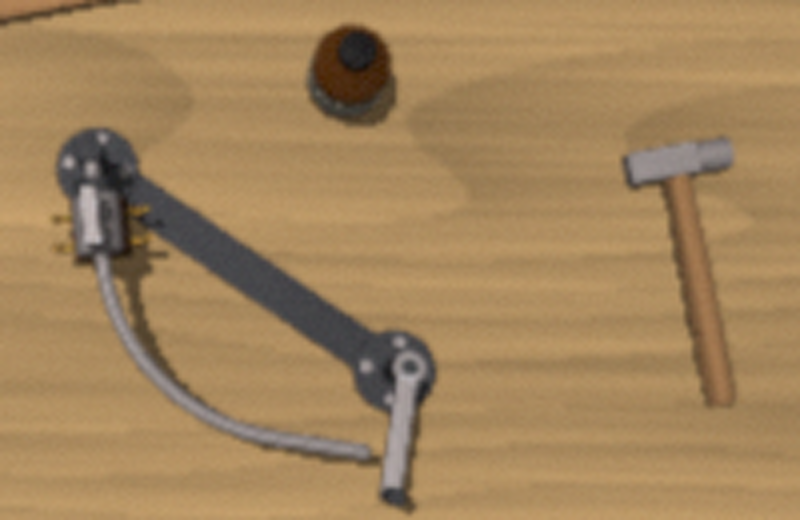

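View pics/scene18z.png

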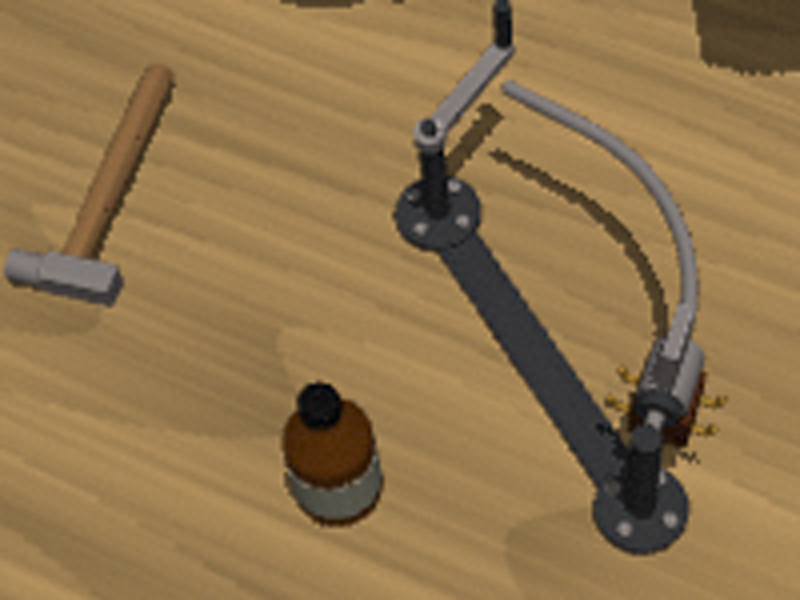

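```bash
python3 - <<'E'
from railp import *
T=view('top');S=view('scene')
t0=t-Rm@np.array([-1.3,-1.0])
tz=lambda u,v:(270+u/4-.375,130+v/4-.375); sz=lambda u,v:(170+u/4-.375,130+v/4-.375)
f=lambda p:(Rm.T@(p[:2]-t0)).round(1)
print('plate top (exp 54.7,91.5)',f(onz(T,tz(93,215),170)))
p=f(onz(T,tz(393,495),162)); print('pin',p,'angle',np.arctan2(p[1]+165,p[0]+20)%(2*np.pi)-np.pi)
for n in('top','scene'):
    A=cv2.imread(f'pics/{n}0.png');B=cv2.imread(f'pics/{n}18.png')
    for nm,b in ({'top':{'bottle':(340,130,375,165),'hammer':(420,155,460,240),'mandrel':(210,140,250,175)},'scene':{'bottle':(235,222,270,265),'hammer':(165,142,215,212),'mandrel':(370,275,415,320)}}[n]).items():
        d=cv2.absdiff(A,B)[b[1]:b[3],b[0]:b[2]]; print(n,nm,'mean diff',d.mean().round(2),'max',d.max())
E
```

```text
plate top (exp 54.7,91.5) [53.5 90.3]
pin [-119.8 -162.7] angle -0.023042013385766502
top bottle mean diff 2.37 max 21
top hammer mean diff 1.94 max 10
top mandrel mean diff 1.93 max 9
scene bottle mean diff 2.39 max 20
scene hammer mean diff 1.97 max 10
scene mandrel mean diff 1.91 max 9
```

Everything checks out: the hanger is within about 2 mm of home, the keeper is shut within about 0.02 rad, and the bystanders have not moved. I'm handing the job in.

```bash
python3 -c "
from rig import order,ctrl
print(order.finish_job()); print(ctrl.sense()['time_s'])"
```

```text
the job is handed in; nothing more can be done
None
the job is handed in; nothing more can be done
```

The hanger is back on the rail against the collar and the keeper is swung shut. I handed the job in at about 23 s; no verdict is reported.

**What I did:** I gripped the grey and brown hanger by its finger plate, leaving the two blue look-alikes alone. I threaded it over the rod's free end and slid it round the bend until it touched the collar at about 5 N. Then I lowered it onto the rod and let go. I caged the keeper pin between the fingers and swung the arm to its stop, which I felt as a reaction of about 11–12 N. Last, I lifted the gripper well clear.

**Last checks:**
- **Hanger:** it hangs against the collar and looks upright. From the top view the finger plate is about 1.7 mm from the home point, inside the 9 mm allowed.
- **Keeper:** it measures about -0.02 rad, which is shut within measuring error (limit 0.12 rad).
- **Bottle, mandrel and hammer:** their image patches match the first pictures, apart from noise, so they have not moved.
- **Disagreement:** the rail's position from the fixed cameras and from the wrist camera differed by 1–2 mm, within the stated calibration accuracy. I used the wrist-camera figure for threading.

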